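# Key the tube carrier onto the tilted mixer and lock it

## Task

Fit the blue tube carrier onto the D-shaped shaft of the tilted mixer: turn it so that its red mark lines up with the red mark beside the flat of the shaft, and slide it fully home on the shaft's collar. Once it is home, push the red lock lever over to its far stop. Let go of everything and leave the rack, bottle and jar where they stand.

Things in the scene. Friction and masses are not known exactly. Their poses are not given: they have to be found in the camera images.
- carrier: Loose blue tube carrier, 0.4 kg, 128 mm across, 118 mm high, upright on the table. Origin: centre of its underside, z up its axis. Hub radius 34, height 50 mm, its D bore open below, 50 mm deep, radius 24, flat 15 mm from the axis on the +x side (red marks on disc and handle show that side). Disc radius 64 mm at 50 to 58 mm; six orange caps 49 mm off the axis, up to 68 mm high.
- carrier_grip (a point): Where to grip the carrier: on its axis, 97 mm above its underside, in its white bar handle (44 mm long along the carrier's x, 16 mm thick along y, from 58 to 118 mm high, red at its +x end).
- mixer: Fixed white mixer. Origin on the table under the centre of its housing (190 mm along x, 180 mm along y), whose top slopes at 30 degrees, low (58 mm) at the -x edge and high (156 mm) at the +x edge. On the +y side a deck 50 mm high, y = 88 to 192 mm, x = -70 to 70 mm, carries the lock lever.
- spindle_seat (a point): Centre of the top of the spindle's dark collar (radius 36 mm), where the carrier's underside rests. z: the shaft's axis, leaning 30 degrees from vertical to the mixer's -x (to the robot). x: to the side of the shaft's flat (red marks on flat and collar). It is held stiffly (yields at 0.8 N m). The carrier is home when its origin and axes lie on this frame.
- shaft_end (a point): Centre of the free end of the mixer's bright D-shaped shaft, 36 mm along its axis from spindle_seat, same axes. Shaft radius 22 mm, flat 13 mm from the axis on the +x side; the last 8 mm taper in by 3 to 4 mm.
- lock (a joint): Lock lever on the mixer's deck, turning about the mixer's y axis: 0 = leaning 0.5 rad to the mixer's -x, 1.0 rad = leaning 0.5 rad to +x (far stop, locked). Stays where it is left; moves with about 1 N at the ball. Leave it alone until the carrier is home.
- lock_tip (a point): Centre of the red ball (radius 13 mm) on the lock lever's rod, 90 mm long and 10 mm thick. The pivot lies at x = 0, y = 155, z = 72 mm in the mixer's frame, on a block 70 x 50 mm that reaches z = 85 mm; the ball swings in the plane y = 155 mm there.
- rack: Bystander: blue rack with tubes, 80 x 170 x 100 mm, origin under its centre.
- bottle: Bystander: white bottle with a red cap, radius 38 mm, 200 mm high, origin under its centre.
- jar: Bystander: clear jar with a green cap, radius 36 mm, 90 mm high, origin under its centre.

How it is judged:
By the outcome, as a careful person would: the job done as asked, in the order asked, and still so for the second after the job is handed in, with the robot touching nothing.
It also fails if it takes over 58 s, if anything falls off the work surface, if the arm or the gripper's body presses on something with over 40 N, if the wrist force passes 120 N, or if a joint passes its speed limit or range.

## Robot

A 6-joint arm with a two-finger parallel gripper is mounted at the origin on the work surface. World frame = base frame: x ahead of the robot, y to its left, z up, the work surface at z = 0. Lengths are in m, angles in degrees, forces in N, time in s.
With the tool pointing down it reaches from about 0.25 to 0.725 m from the base axis. Payload 9.7 kg.
Tool frame: the origin (TCP) lies on the centre line of the jaws, within the pads' length; the fingertips stand 17 mm ahead of it and the grasp point (between the pads) lies 2 mm behind it (bot.nose_length is the distance from the TCP to the fingertips, in m); x points along the fingers, y is the direction in which the jaws open and shut, and the axes are right-handed (so a half turn about x gives the same grasp; the last joint's range is limited). The gripper opens to 85 mm and grips with 20 to 120 N. Pads are 22 mm wide; open, the fingers measure 114 mm over their backs; the gripper's body (76 mm by 85 mm) begins 54 mm behind the grasp point. The pads swing forward as they close: fully open they stand 13 mm farther back than shut.
Start: joints at [-69.958, 4.979, 10.078, 95.1, 0, 90], TCP at [0.188, -0.517, 0.248] pointing down, gripper open.
Joint ranges: [-179.16, 179.16], [-48.56, 103.87], [-65.8, 70.77], [-126.05, 130.52], [-82.76, 87.17], [-180, 180]. Speed limits (degrees/s): [127.2, 127.2, 147.25, 180, 180, 180].

## Interface

Orientations are given as [roll, pitch, yaw] about the fixed x, y, z axes, in that order (R = Rz(yaw) Ry(pitch) Rx(roll)).
In Python, from workcell import bot, viewer, ticket gives the robot as it stands.
- The arm moves only by the tool jog_arm, never from a script. Its argument "deltas" is a list of rows, each an object of numbers: "fingers": the opening, from 0 (shut) to 1 (fully open); "x", "y", "z": the shift along the world's x, y, z in mm; "twist": the turn about the world's z in degrees. A call has 1 to 10 rows; each row is the pose to reach, as a shift and turn from the pose measured when the call began; what a row does not reach only later rows make up. A row lasts 1/10 s, in which the tool goes at most 50 mm and 8.59 degrees, less where a joint would pass 70% of its speed; a pose out of reach is approached as far as the arm can. A call with a gripper value outside its range is refused whole. The fingers move at their own pace and stop on an object; "grip_force" is the grip in N (left out, the last holds). Time passes only in rows, so rows that repeat a pose let the fingers close. It gives the time, the measured TCP pose, the force and the opening at its end, in the units of the state.
- bot.get_obs(): the state, without advancing time (a new reading comes with each control period).
- viewer.camera(name): name is "scene" or "top" or "wrist"; returns a dict with "image" (400x640x3 uint8, red, green, blue), "fovy" (degrees; the focal length in pixels is half the picture's height over the tangent of half this angle, whatever the lens; pixels are square), "cx", "cy" (the principal point, pixels), "world_to_cam" (4x4, takes a point from world to camera coordinates); the wrist camera has in their place "tool_from_camera" (4x4, takes a point from camera to tool coordinates, whose origin is the TCP and whose axes are the tool frame's). Camera axes: x right, y down, z forward; pixel columns grow to the right and rows downward; lengths in m; the calibration is good to about 2 mm. A picture is of the moment at which its call begins: read the wrist's pose just before it. There is no depth.
- ticket.job_done(): hands the job in, once; it reports no verdict.
The state is a dict: "time": time; "q": joint angles; "qd": joint speeds; "joint_efforts": joint torques, N m; "ee_pos": TCP position; "tcp_rot": TCP orientation; "wrist_force": force on the tool from outside, world axes, zero at the start; "torque": the same for the moment, N m; "opening": finger opening in m.
Only numpy, scipy, OpenCV 4.12 (cv2) and the standard library are available. Lean on these libraries where they do the work, as an engineer would, in place of code of your own. Each camera call takes 0.05 s, during which the arm holds its last target.

## Working session

There is one attempt and no reset: what is moved stays moved. The work goes in short steps, Python scripts to look and compute and a tool call to move; the robot and the scene stay as the last step left them, time stands still between calls to the robot, and variables do not carry over. Pictures are saved under pics/ and viewed, and the job is handed in when it is done.

Besides the shell and the picture viewer there is one more tool, called after ">>>" as a command line: name --argument value ..., lists and objects as JSON in quotes. jog_arm: Moves the arm, as the interface text tells. Its arguments: {"type":"object","properties":{"deltas":{"type":"array"},"grip_force":{"type":"number"}},"required":["deltas"]}

```bash
ls -la; mkdir -p pics; python3 - <<'E'
from workcell import bot,viewer
import cv2
o=bot.get_obs();print(o)
for n in ["scene","top","wrist"]:
    c=viewer.camera(n);cv2.imwrite(f"pics/{n}0.png",c["image"][:,:,::-1])
    print({k:(v.tolist() if hasattr(v,'tolist') else v) for k,v in c.items() if k!="image"})
print(bot.nose_length,[a for a in dir(bot) if a[0]!='_'])
E
```

```text
total 12
drwxr-xr-x  3 agent agent 4096 Dec  6 19:31 .
drwxr-xr-x 23 root  root  4096 Dec  6 19:30 ..
drwxr-xr-x  2 agent agent 4096 Dec  6 19:31 pics
{'time': 0.0, 'q': array([-6.99597018e+01,  5.01286590e+00,  1.00363348e+01,  9.51011750e+01,
        1.59178798e-03,  8.99999181e+01]), 'qd': array([-0.0099837 , -0.00955285,  0.06687812,  0.12419457, -0.05306411,
        0.05105348]), 'joint_efforts': array([-7.70757033e-04, -5.20380092e+01,  4.64811158e+01,  1.59479119e-02,
       -2.09600444e-05, -2.11472457e-05]), 'ee_pos': array([ 0.18841133, -0.51650348,  0.24758297]), 'tcp_rot': array([-91.17360531,  89.9222776 , 108.86677371]), 'wrist_force': array([-0.00793164,  0.10562864, -0.76873619]), 'torque': array([-0.03840997,  0.00125757, -0.00610498]), 'opening': 0.0852381859804407}
{'fovy': 42.9256839840848, 'cx': 321.2493681715444, 'cy': 199.5195592280933, 'world_to_cam': [[-0.20825587931530853, 0.977806108778786, 0.022906382636648986, 0.13011188263336992], [0.6065369472662068, 0.1474838827198623, -0.7812563189753184, -0.2787875842125288], [-0.7672955234664137, -0.1488076542815012
[... 191 characters left out ...]
7445848130458, -0.010836596424301842, -0.01524213807091174], [-0.9877637377101853, -0.017915669009994997, -0.1549252312205101, 0.6284396188985848], [0.1546915160888813, 0.013776572175802203, -0.9878667627312947, 1.2370625526994294], [0.0, 0.0, 0.0, 1.0]]}
{'fovy': 69.50718681040712, 'cx': 317.29397038468903, 'cy': 197.87839791051036, 'tool_from_camera': [[-0.0007437756209797377, -0.2837503644443007, 0.9588978973152212, -0.12642580291474753], [0.9999997233767152, -0.00020466302714948622, 0.0007150940768689157, 0.00016003274694198488], [-6.657258531770117e-06, 0.9588981639312758, 0.2837504381757128, -0.07242746277207754], [0.0, 0.0, 0.0, 1.0]]}
0.017 ['PlanningError', 'get_obs', 'nose_length']
```

View pics/scene0.png

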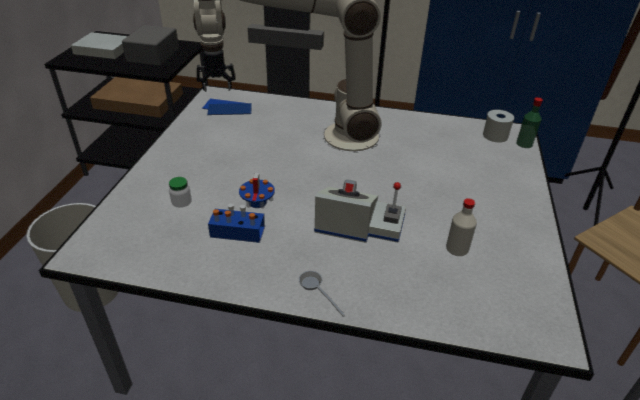

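View pics/top0.png

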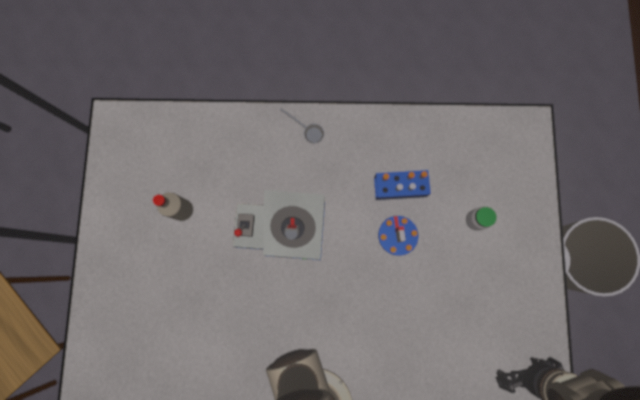

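View pics/wrist0.png

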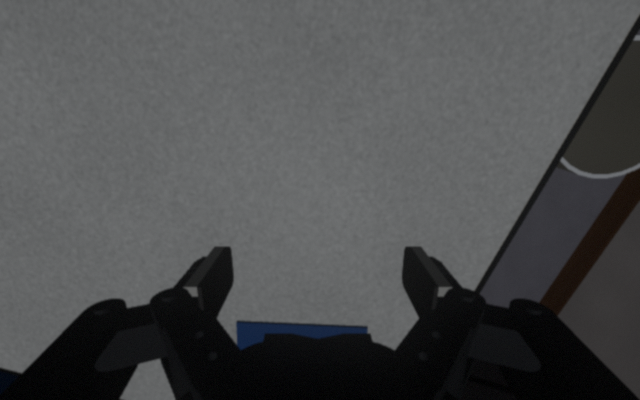

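```bash
python3 - <<'E'
import cv2
a=cv2.imread("pics/top0.png")
cv2.imwrite("pics/top0a.png",cv2.resize(a[180:280,225:335],None,fx=7,fy=6,interpolation=cv2.INTER_CUBIC)[:, :770])
cv2.imwrite("pics/top0b.png",cv2.resize(a[160:265,365:505],None,fx=5.5,fy=5.5,interpolation=cv2.INTER_CUBIC))
b=cv2.imread("pics/scene0.png")
cv2.imwrite("pics/sc0a.png",cv2.resize(b[160:250,300:420],None,fx=6,fy=6,interpolation=cv2.INTER_CUBIC))
cv2.imwrite("pics/sc0b.png",cv2.resize(b[160:250,160:290],None,fx=6,fy=6,interpolation=cv2.INTER_CUBIC))
E
```

```text
(no output)
```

View pics/top0a.png

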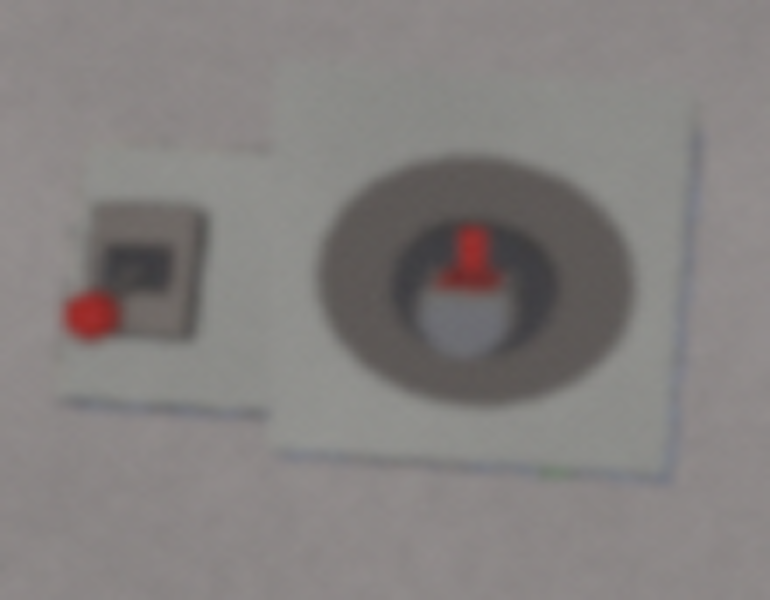

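View pics/top0b.png

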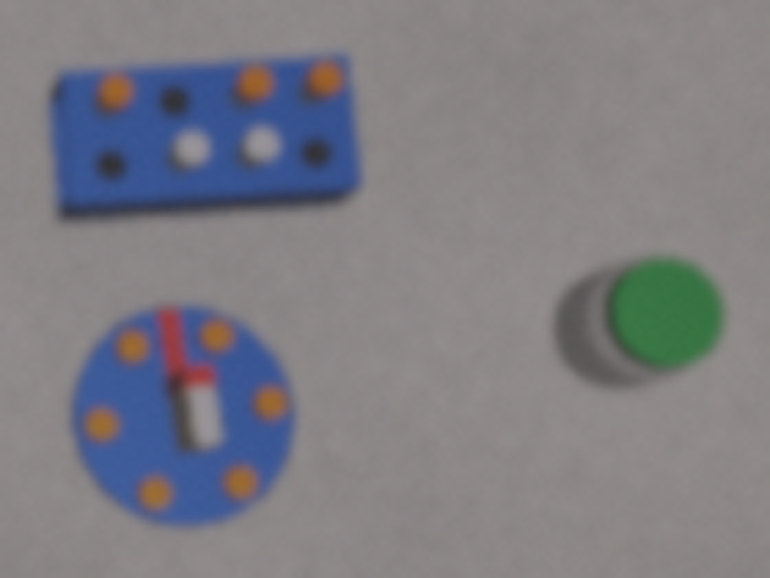

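View pics/sc0a.png

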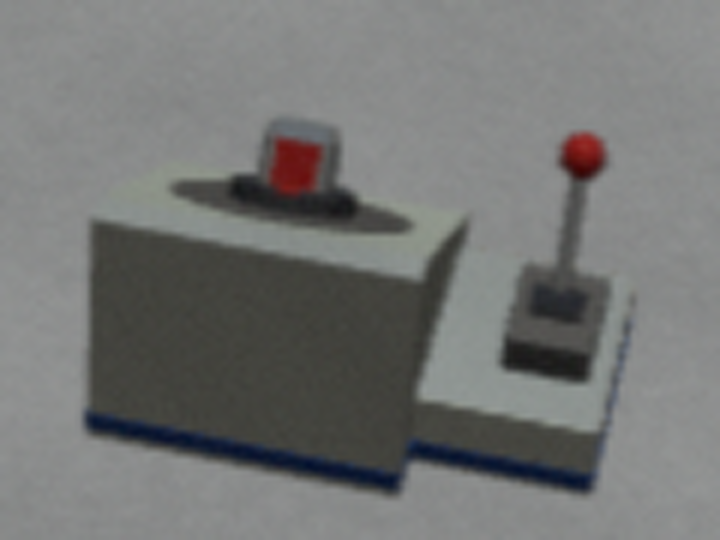

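View pics/sc0b.png

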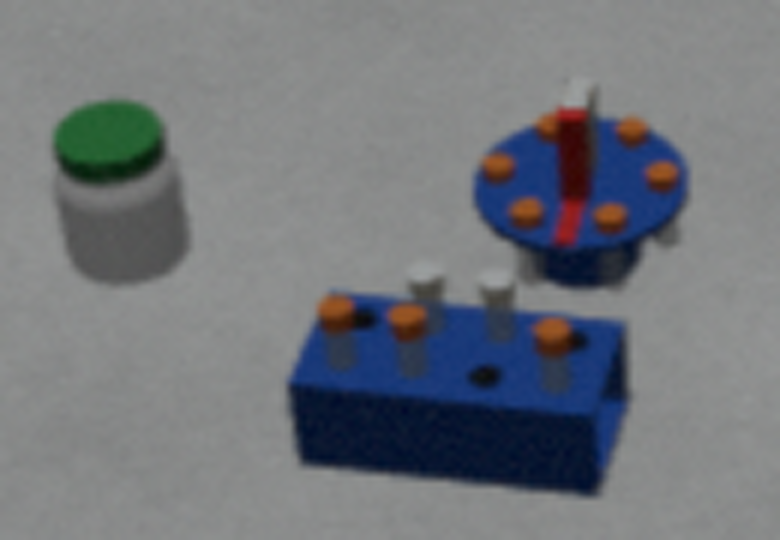

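```bash
cat > h.py <<'E'
import numpy as np, cv2, pickle
from scipy.spatial.transform import Rotation as R
from scipy.optimize import least_squares
from workcell import bot,viewer
def tool_T(o):
    T=np.eye(4);T[:3,:3]=R.from_euler('xyz',o['tcp_rot'],degrees=True).as_matrix();T[:3,3]=o['ee_pos'];return T
def snap(name,fn):
    o=bot.get_obs();c=viewer.camera(name)
    if name=='wrist': c['world_to_cam']=np.linalg.inv(tool_T(o)@np.array(c['tool_from_camera']))
    c['world_to_cam']=np.array(c['world_to_cam']);c['f']=200/np.tan(np.radians(c['fovy'])/2)
    cv2.imwrite(f'pics/{fn}.png',c['image'][:,:,::-1]);pickle.dump((o,c),open(f'pics/{fn}.pkl','wb'));return o,c
def load(fn): return pickle.load(open(f'pics/{fn}.pkl','rb'))
def crop(fn,x0,y0,x1,y1,s,out):
    a=cv2.imread(f'pics/{fn}.png')[y0:y1,x0:x1];cv2.imwrite(f'pics/{out}.png',cv2.resize(a,None,fx=s,fy=s,interpolation=cv2.INTER_CUBIC))
def proj(c,P):
    P=np.atleast_2d(P);q=P@c['world_to_cam'][:3,:3].T+c['world_to_cam'][:3,3]
    return np.c_[c['cx']+c['f']*q[:,0]/q[:,2],c['cy']+c['f']*q[:,1]/q[:,2]]
def atz(c,px,z):
    W=np.linalg.inv(c['world_to_cam']);d=W[:3,:3]@np.array([(px[0]-c['cx'])/c['f'],(px[1]-c['cy'])/c['f'],1]);p=W[:3,3]
    return p+d*(z-p[2])/d[2]
E
python3 - <<'E'
from h import *
o,c=snap('top','top1'); o,s=snap('scene','scene1')
f=lambda c,p,z:print(p,z,(atz(c,p,z)*1000).round(1))
print('tool',tool_T(o).round(3))
b=lambda u,v:(365+u/5.5,160+v/5.5)
f(c,b(184,415),.058);f(c,b(168,310),.058);f(c,b(178,375),.058)
f(c,b(205,385),.118);f(c,b(207,447),.118)
a=lambda u,v:(225+u/7,180+v/6)
f(c,a(668,482),0);f(c,a(275,455),0);f(c,a(60,403),0)
f(c,a(90,315),.151)
f(c,a(665,472),.058);f(c,a(272,453),.058);f(c,a(692,95),.156);f(c,a(275,70),.156)
E
```

```text
tool [[-0.     0.343 -0.939  0.188]
 [ 0.001 -0.939 -0.343 -0.517]
 [-1.    -0.001  0.     0.248]
 [ 0.     0.     0.     1.   ]]
(398.45454545454544, 235.45454545454544) 0.058 [ 537.3 -255.7   58. ]
(395.54545454545456, 216.36363636363637) 0.058 [ 598.  -247.1   58. ]
(397.3636363636364, 228.1818181818182) 0.058 [ 560.3 -252.5   58. ]
(402.27272727272725, 230.0) 0.118 [ 548.8 -256.2  118. ]
(402.6363636363636, 241.27272727272725) 0.118 [ 514.9 -256.9  118. ]
(320.42857142857144, 260.3333333333333) 0 [455.5  -9.8   0. ]
(264.2857142857143, 255.83333333333331) 0 [466.6 175.5   0. ]
(233.57142857142858, 247.16666666666669) 0 [493.1 278.5   0. ]
(237.85714285714286, 232.5) 0.151 [529.1 233.9 151. ]
(320.0, 258.6666666666667) 0.058 [459.6  -8.9  58. ]
(263.85714285714283, 255.5) 0.058 [466.  168.3  58. ]
(323.8571428571429, 195.83333333333334) 0.156 [642.5 -17.6 156. ]
(264.2857142857143, 191.66666666666666) 0.156 [652.  160.1 156. ]
```

>>> jog_arm --deltas '[{"x": 40,"y": 28,"z": 20,"twist": -2},{"x": 80,"y": 56,"z": 40,"twist": -4},{"x": 120,"y": 85,"z": 60,"twist": -6},{"x": 160,"y": 113,"z": 70,"twist": -8},{"x": 200,"y": 141,"z": 70,"twist": -10},{"x": 240,"y": 169,"z": 70,"twist": -12},{"x": 280,"y": 197,"z": 70,"twist": -12},{"x": 320,"y": 226,"z": 70,"twist": -12},{"x": 350,"y": 255,"z": 70,"twist": -12},{"x": 370,"y": 265,"z": 70,"twist": -12}]'

```text
validation failed for argument at $.de...
```

>>> jog_arm --deltas '[{"x": 0},{"x": 0}]'

```text
validation failed for argument at $.de...
```

```bash
python3 - <<'E'
from h import *
o,c=snap('wrist','w1');print(o['time'],o['q'].round(1),o['ee_pos'].round(4));print(tool_T(o).round(3))
crop('w1',0,0,640,400,1.25,'w1a')
E
```

```text
0.25 [-70.    5.   10.1  95.1   0.   90. ] [ 0.1885 -0.5166  0.2479]
[[-0.     0.343 -0.939  0.188]
 [ 0.001 -0.939 -0.343 -0.517]
 [-1.    -0.001 -0.     0.248]
 [ 0.     0.     0.     1.   ]]
```

View pics/w1a.png

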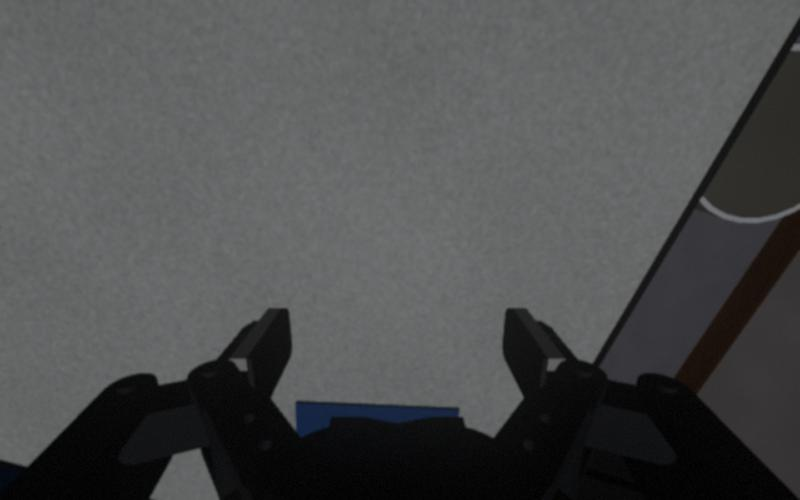

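>>> jog_arm --deltas '[{"fingers": 1,"x": 40,"y": 28,"z": 20,"twist": -2},{"fingers": 1,"x": 80,"y": 56,"z": 40,"twist": -4},{"fingers": 1,"x": 120,"y": 85,"z": 60,"twist": -6},{"fingers": 1,"x": 160,"y": 113,"z": 70,"twist": -8},{"fingers": 1,"x": 200,"y": 141,"z": 70,"twist": -10},{"fingers": 1,"x": 240,"y": 169,"z": 70,"twist": -12},{"fingers": 1,"x": 280,"y": 197,"z": 70,"twist": -12},{"fingers": 1,"x": 320,"y": 226,"z": 70,"twist": -12},{"fingers": 1,"x": 350,"y": 255,"z": 70,"twist": -12},{"fingers": 1,"x": 370,"y": 265,"z": 70,"twist": -12}]'

```text
time: 1.3
ee_pos: [0.5606, -0.2486, 0.3176]
tcp_rot: [-81.7, 89.9, 106.5]
wrist_force: [0.1, -1.3, 0.8]
opening: 0.0857
```

>>> jog_arm --deltas '[{"fingers": 1,"x": 0,"y": 0,"z": 0,"twist": 0},{"fingers": 1,"x": 0,"y": 0,"z": 0,"twist": 0}]'

```text
time: 1.5
ee_pos: [0.5608, -0.2482, 0.3171]
tcp_rot: [-58.9, 89.9, 129.4]
wrist_force: [-0.3, 0.1, 0.4]
opening: 0.0858
```

```bash
python3 - <<'E'
from h import *
o,c=snap('wrist','w1');print(o['time'],o['q'].round(1),o['ee_pos'].round(4));print(tool_T(o).round(3))
crop('w1',0,0,640,400,1.25,'w1a')
E
```

```text
1.5 [-23.9  16.8  31.6 104.9   0.  147.8] [ 0.5608 -0.2482  0.3171]
[[-0.001  0.144 -0.99   0.561]
 [ 0.001 -0.99  -0.144 -0.248]
 [-1.    -0.002  0.001  0.317]
 [ 0.     0.     0.     1.   ]]
```

View pics/w1a.png

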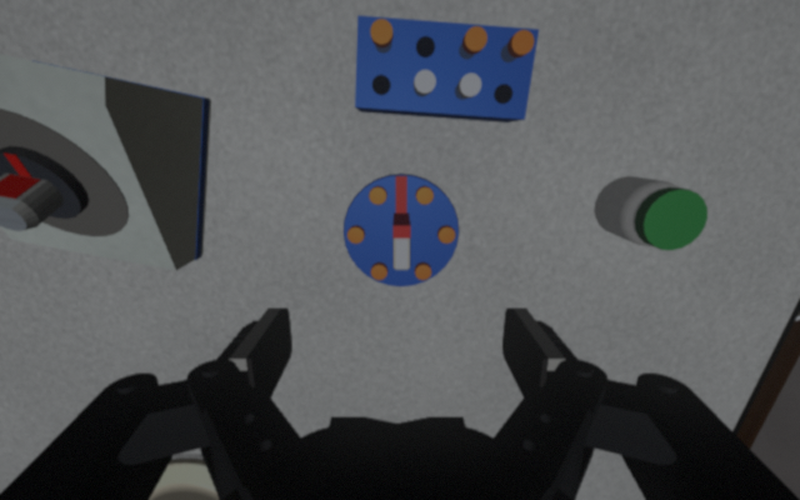

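```bash
python3 - <<'E'
from h import *
o,c=load('w1')
g=lambda u,v:((u+.5)/1.25-.5,(v+.5)/1.25-.5)
for p,z in [((401.5,230),.056),((402,176),.058),((401.5,286),.058),((344,231),.058),((459,231),.058),((401.5,238),.118),((401.5,270),.118),((393.5,270),.118),((409.5,270),.118)]:
    print(p,(atz(c,g(*p),z)*1000).round(1))
# project hypothesis
def car(x,y,yaw):
    t=np.linspace(0,2*np.pi,13);P=np.c_[.064*np.cos(t),.064*np.sin(t),0*t+.058]
    P=np.r_[P,[[.022,.008,.118],[.022,-.008,.118],[-.022,.008,.118],[-.022,-.008,.118]]]
    return P@R.from_euler('z',yaw,degrees=True).as_matrix().T+[x,y,0]
img=cv2.imread('pics/w1.png');img=cv2.resize(img[120:250,250:390],None,fx=5,fy=5,interpolation=cv2.INTER_CUBIC)
for q in proj(c,car(.5365,-.2555,8.2)): cv2.circle(img,tuple(((q-[250,120]+.5)*5-.5).round().astype(int)),3,(0,255,0),1)
cv2.imwrite('pics/w1b.png',img)
E
```

```text
(401.5, 230) [ 539.5 -256.6   56. ]
(402, 176) [ 598.  -248.4   58. ]
(401.5, 286) [ 474.4 -266.3   58. ]
(344, 231) [ 529.8 -194.    58. ]
(459, 231) [ 548.  -319.3   58. ]
(401.5, 238) [ 546.8 -254.8  118. ]
(401.5, 270) [ 515.4 -259.5  118. ]
(393.5, 270) [ 514.3 -251.9  118. ]
(409.5, 270) [ 516.5 -267.1  118. ]
```

View pics/w1b.png

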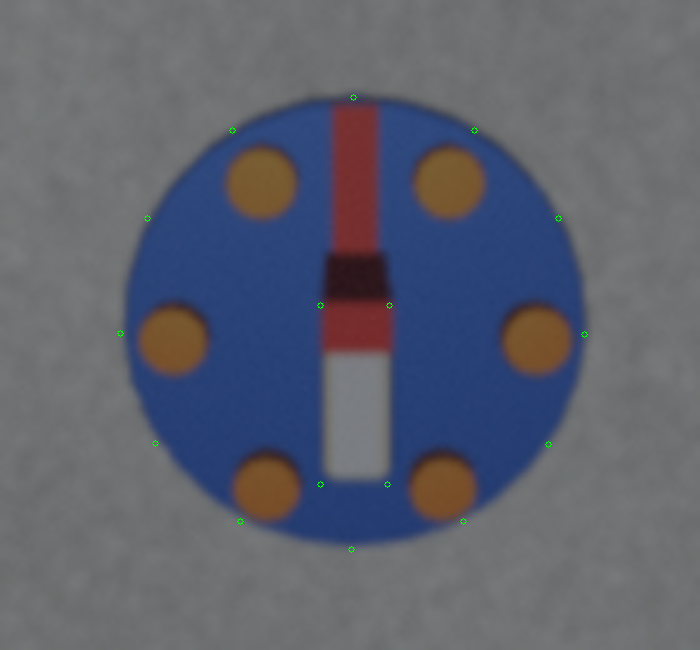

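>>> jog_arm --deltas '[{"fingers": 1,"x": -10,"y": 30,"z": 0,"twist": 8.5},{"fingers": 1,"x": -20,"y": 60,"z": 0,"twist": 17},{"fingers": 1,"x": -30,"y": 90,"z": 0,"twist": 25.5},{"fingers": 1,"x": -40,"y": 120,"z": 0,"twist": 34},{"fingers": 1,"x": -50,"y": 150,"z": 0,"twist": 42.5},{"fingers": 1,"x": -60,"y": 180,"z": 0,"twist": 51},{"fingers": 1,"x": -70,"y": 210,"z": 0,"twist": 59.5},{"fingers": 1,"x": -80,"y": 240,"z": 0,"twist": 68},{"fingers": 1,"x": -90,"y": 270,"z": 0,"twist": 76.5},{"fingers": 1,"x": -100,"y": 300,"z": 0,"twist": 85}]'

```text
time: 2.55
ee_pos: [0.4591, 0.0509, 0.318]
tcp_rot: [-10.0, 90.0, -96.6]
wrist_force: [-0.4, 0.5, 1.0]
opening: 0.0851
```

>>> jog_arm --deltas '[{"fingers": 1,"x": 0,"y": 10,"z": 0,"twist": 8.5},{"fingers": 1,"x": 0,"y": 20,"z": 0,"twist": 17},{"fingers": 1,"x": 0,"y": 25,"z": 0,"twist": 25.5},{"fingers": 1,"x": 0,"y": 25,"z": 0,"twist": 34},{"fingers": 1,"x": 0,"y": 25,"z": 0,"twist": 42.5},{"fingers": 1,"x": 0,"y": 25,"z": 0,"twist": 51},{"fingers": 1,"x": 0,"y": 25,"z": 0,"twist": 59.5},{"fingers": 1,"x": 0,"y": 25,"z": 0,"twist": 68},{"fingers": 1,"x": 0,"y": 25,"z": 0,"twist": 76.5},{"fingers": 1,"x": 0,"y": 25,"z": 0,"twist": 85}]'

```text
time: 3.55
ee_pos: [0.4586, 0.0745, 0.3184]
tcp_rot: [-5.8, 89.9, -7.1]
wrist_force: [0.2, -0.8, -0.6]
opening: 0.0855
```

>>> jog_arm --deltas '[{"fingers": 1,"x": 0,"y": 0,"z": 0,"twist": 0},{"fingers": 1,"x": 0,"y": 0,"z": 0,"twist": 0}]'

```text
time: 3.75
ee_pos: [0.4582, 0.0735, 0.3188]
tcp_rot: [-3.1, 89.9, -4.8]
wrist_force: [0.4, -0.1, 1.0]
opening: 0.0852
```

```bash
python3 - <<'E'
from h import *
o,c=snap('wrist','w2');print(o['time'],o['q'].round(1),o['ee_pos'].round(4));print(tool_T(o).round(3))
crop('w2',0,0,640,400,1.25,'w2a')
E
```

```text
3.75 [  9.1  -4.7   8.4 102.9  -0.   10.8] [0.4582 0.0735 0.3188]
[[ 0.003  0.029  1.     0.458]
 [-0.     1.    -0.029  0.073]
 [-1.    -0.     0.003  0.319]
 [ 0.     0.     0.     1.   ]]
```

View pics/w2a.png

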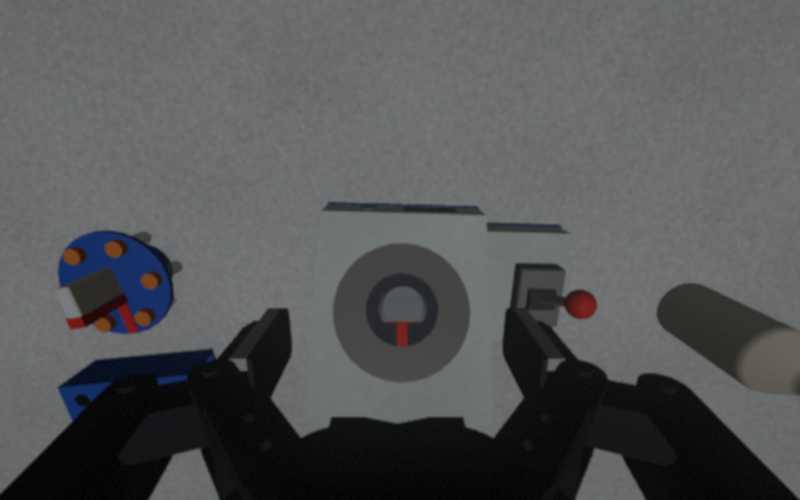

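```bash
python3 - <<'E'
from h import *
crop('w2',250,155,400,345,4,'w2b')
crop('w1',0,40,180,220,4,'w1c')
E
```

```text
(no output)
```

View pics/w2b.png

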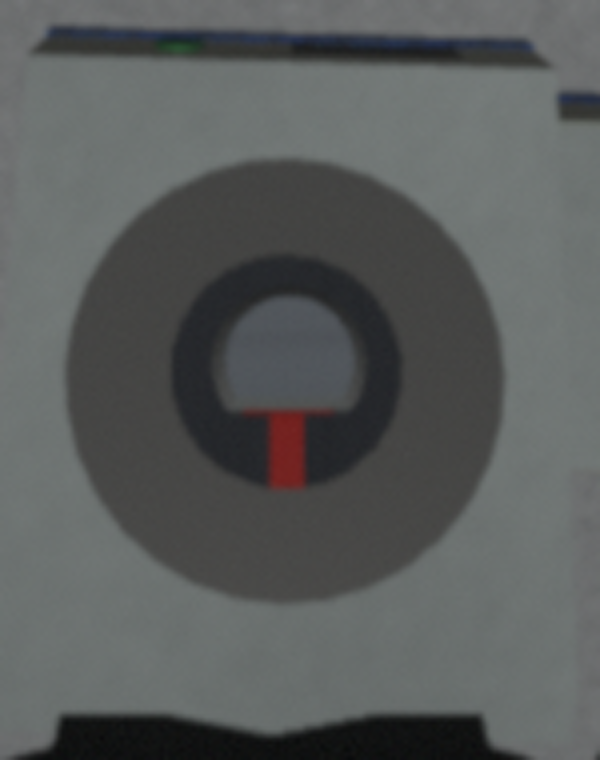

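View pics/w1c.png

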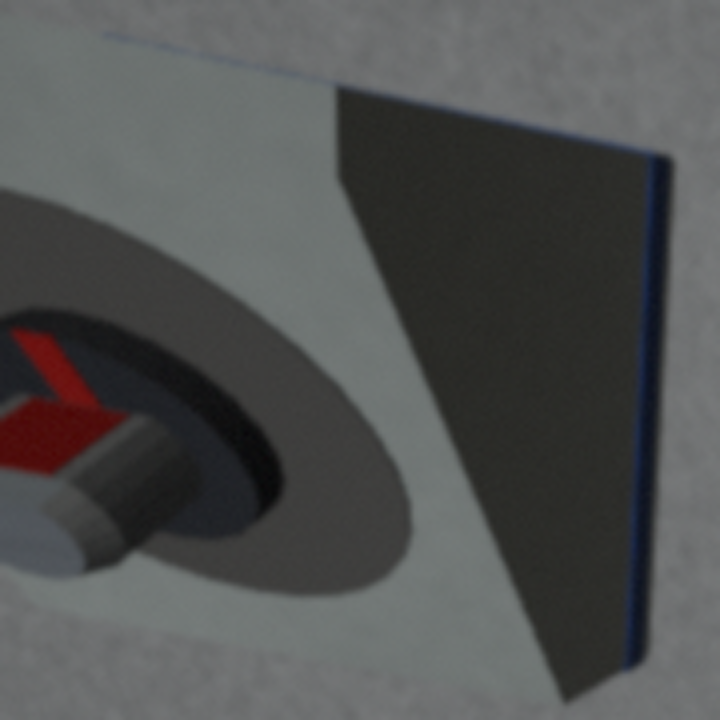

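```bash
cat > fit.py <<'E'
from h import *
c1=load('w1')[1];c2=load('w2')[1];ct=load('top1')[1]
cr=lambda x0,y0,s:(lambda p:(np.array(p,float)+.5)/s-.5+[x0,y0])
k1=cr(0,40,4);k2=cr(250,155,4)
kt=lambda p:np.array([225+(p[0]+.5)/7-.5,180+(p[1]+.5)/6-.5])
def frames(v):
    mx,my,yaw,sx,sy,sz,phi=v
    M=R.from_euler('z',yaw,degrees=True).as_matrix()
    S=M@R.from_euler('y',-30,degrees=True).as_matrix()@R.from_euler('z',phi,degrees=True).as_matrix()
    return M,np.array([mx,my,0])/1000,S,np.array([sx,sy,sz])/1000
t=np.linspace(0,2*np.pi,181)
def res(v,full=False):
    M,m,S,s=frames(v);r=[];n=[]
    def pt(c,P,px,w=1,l=''): r.append((proj(c,P)[0]-px)*w);n.append(l)
    mw=lambda *p:M@(np.array(p)/1000)+m
    sw=lambda *p:S@(np.array(p)/1000)+s
    pt(c2,mw(-95,-90,58),k2((30,52)),1,'w2A');pt(c2,mw(-95,90,58),k2((550,67)),1,'w2B')
    C=proj(c2,np.c_[.036*np.cos(t),.036*np.sin(t),0*t]@S.T+s)
    a,b=C.min(0),C.max(0);l0=k2((172,254));l1=k2((402,488))
    r.append((a-l0)*2);r.append((b-l1)*2);n+=['cmin','cmax']
    pt(c2,sw(36,0,0),k2((287,488)),2,'mark');
    e=proj(c2,np.c_[.0185*np.cos(t),.0185*np.sin(t),0*t+.036]@S.T+s);
    r.append(np.array([0,(e[:,1].min()-k2((288,295))[1])*1.]));n.append('endtop')
    pt(c2,sw(36,0,0)*0+sw(22,0,0),k2((287,441)),0,'');
    pt(c1,mw(-95,-90,58),k1((565,700)),1,'w1lo');pt(c1,mw(75,-90,156),k1((340,180)),.5,'w1hi');pt(c1,mw(95,-90,156),k1((340,88)),.5,'w1hi2')
    pt(c1,sw(36,0,0),k1((30,330)),1,'w1mark')
    pt(ct,mw(-95,-90,58),kt((665,472)),1,'tA');pt(ct,mw(-95,90,58),kt((272,453)),1,'tB')
    pt(ct,sw(36,0,0),kt((472,226)),1.5,'tmark')
    if full: 
        for a,b in zip(n,r):print(a,b.round(2))
    return np.concatenate(r)
if __name__=='__main__':
    f=least_squares(res,[557,79,-2.5,550,79,125,0],loss='soft_l1');print(f.x.round(2));res(f.x,True)
    M,m,S,s=frames(f.x);print('seat in mixer',(M.T@(s-m)*1000).round(1))
    J=f.jac;print('sd',np.sqrt(np.diag(np.linalg.inv(J.T@J))).round(2))
E
python3 fit.py
```

```text
[556.82  74.49  -3.33 546.26  75.74 120.22   1.72]
w2A [-0.86  0.3 ]
w2B [1.27 0.39]
cmin [-0.63 -0.35]
cmax [0.65 0.4 ]
mark [0.53 0.4 ]
endtop [ 0.   -0.35]
 [0. 0.]
w1lo [0.01 1.28]
w1hi [ 0.03 -0.33]
w1hi2 [-0.23 -0.33]
w1mark [ 0.55 -0.09]
tA [0.72 1.32]
tB [-0.06  0.02]
tmark [0.76 0.76]
seat in mixer [-10.6   0.6 120.2]
sd [0.81 0.8  0.36 0.61 0.56 1.07 1.39]
```

>>> jog_arm --deltas '[{"fingers": 1,"x": -30,"y": -30,"z": -10,"twist": 0},{"fingers": 1,"x": -60,"y": -60,"z": -30,"twist": 0},{"fingers": 1,"x": -90,"y": -80,"z": -50,"twist": 0},{"fingers": 1,"x": -110,"y": -80,"z": -70,"twist": 0},{"fingers": 1,"x": -110,"y": -80,"z": -70,"twist": 0},{"fingers": 1,"x": -110,"y": -80,"z": -70,"twist": 0},{"fingers": 1,"x": -110,"y": -80,"z": -70,"twist": 0}]'

```text
time: 4.5
ee_pos: [0.3492, -0.0062, 0.2497]
tcp_rot: [-1.4, 89.8, -3.0]
wrist_force: [-0.5, 0.5, -0.5]
opening: 0.0851
```

```bash
python3 - <<'E'
from h import *
o,c=snap('wrist','w3');print(o['time'],o['q'].round(1),o['qd'].round(1),o['ee_pos'].round(4))
crop('w3',0,0,640,400,1.25,'w3a')
E
```

```text
4.5 [ -1.  -22.4 -13.7  98.4  -0.    0.7] [ 0.2  0.8  0.4  0.   0.  -0.3] [ 0.3492 -0.0062  0.2497]
```

View pics/w3a.png

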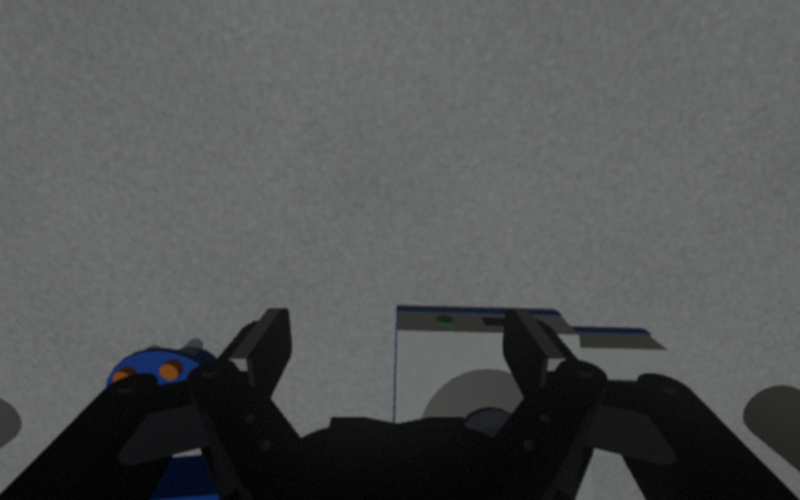

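>>> jog_arm --deltas '[{"fingers": 1,"x": 20,"y": -10,"z": 30,"twist": 0},{"fingers": 1,"x": 50,"y": -20,"z": 50,"twist": 0},{"fingers": 1,"x": 90,"y": -30,"z": 50,"twist": 0},{"fingers": 1,"x": 130,"y": -40,"z": 50,"twist": 0},{"fingers": 1,"x": 170,"y": -40,"z": 50,"twist": 0},{"fingers": 1,"x": 200,"y": -40,"z": 50,"twist": 0},{"fingers": 1,"x": 200,"y": -40,"z": 50,"twist": 0},{"fingers": 1,"x": 200,"y": -40,"z": 50,"twist": 0},{"fingers": 1,"x": 200,"y": -40,"z": 50,"twist": 0}]'

```text
time: 5.45
ee_pos: [0.5492, -0.0459, 0.2999]
tcp_rot: [-1.9, 89.8, -3.6]
wrist_force: [-0.2, 0.6, -1.5]
opening: 0.0852
```

```bash
python3 - <<'E'
from h import *
o,c=snap('wrist','w4');print(o['time'],o['q'].round(1),o['qd'].round(1),o['ee_pos'].round(4))
crop('w4',0,0,640,400,1.25,'w4a')
E
```

```text
5.45 [ -4.8   6.5  17.5 100.8   0.   -3.1] [-0.2 -1.3 -0.6 -0.1  0.   0. ] [ 0.5492 -0.0459  0.2999]
```

View pics/w4a.png

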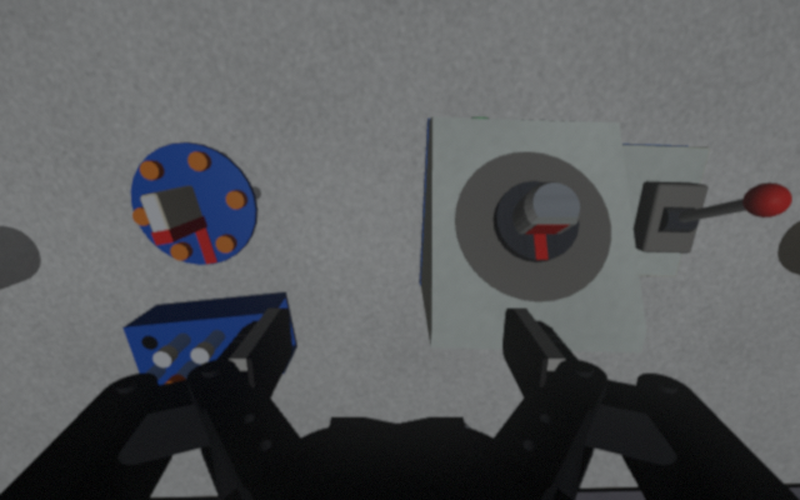

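Good view. Enlarge.

```bash
python3 - <<'E'
from h import *
crop('w4',335,85,525,285,4,'w4b')
crop('w4',385,135,475,215,8,'w4c')
crop('w4',500,100,640,230,5,'w4d')
E
```

```text
(no output)
```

View pics/w4b.png

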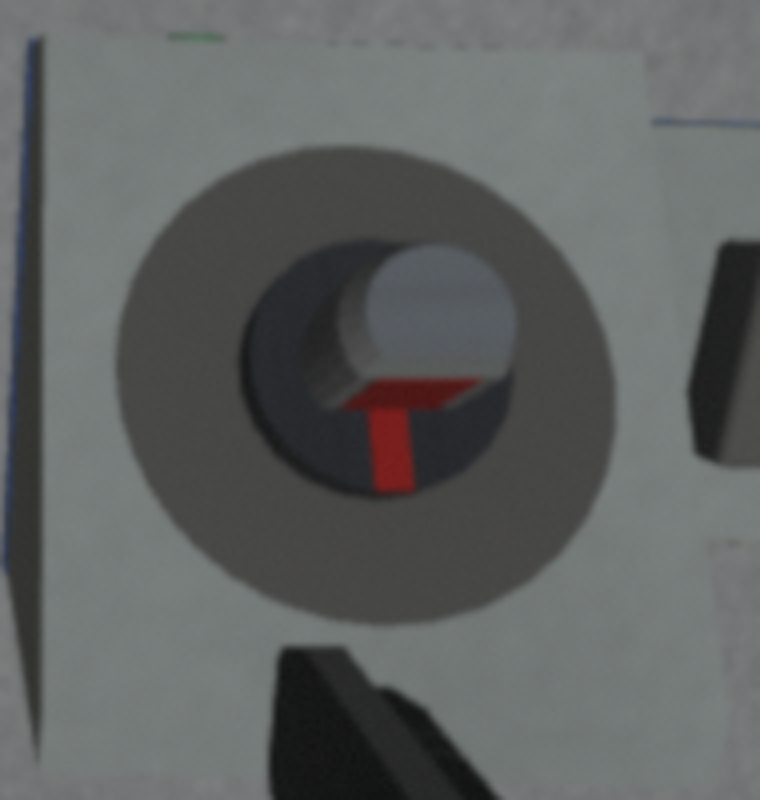

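View pics/w4c.png

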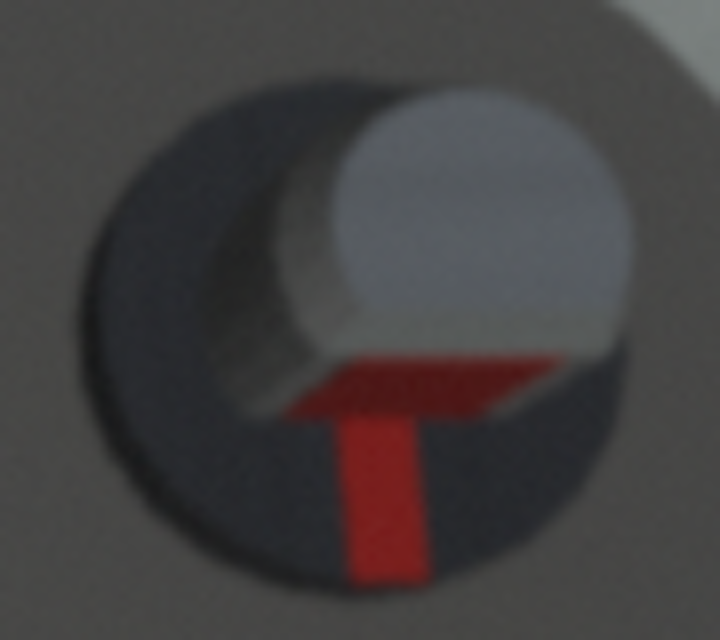

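View pics/w4d.png

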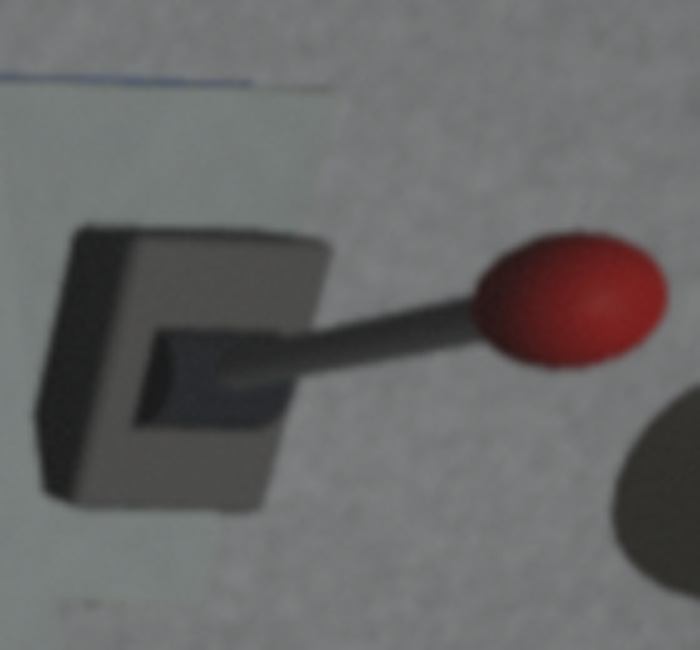

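```bash
cat > fit2.py <<'E'
from fit import *
import sys
c4=load('w4')[1];k4c=cr(385,135,8);k4b=cr(335,85,4);k4d=cr(500,100,5)
def res2(v,full=False):
    v=np.array(v)
    r0=res(v,full);M,m,S,s=frames(v);r=[];n=[]
    mw=lambda *p:M@(np.array(p)/1000)+m
    sw=lambda *p:S@(np.array(p)/1000)+s
    C=proj(c4,np.c_[.036*np.cos(t),.036*np.sin(t),0*t]@S.T+s)
    r.append((C.min(0)-k4c((97,78)))*2);r.append((C.max(0)-k4c((628,586)))*2)
    r.append((proj(c4,sw(36,0,0))[0]-k4c((391,583)))*2)
    e=proj(c4,np.c_[.0185*np.cos(t),.0185*np.sin(t),0*t+.036]@S.T+s)
    r.append((e.min(0)-k4c((333,87)))*2)
    r.append(proj(c4,mw(-95,-90,58))[0]-k4b((45,37)));r.append(proj(c4,mw(-95,90,58))[0]-k4b((640,52)))
    r.append(proj(c4,mw(-90*np.sin(.5),155,72+90*np.cos(.5)))[0]-k4d((568,300)))
    # mark direction: inner end of mark at r~22..: skip
    if full:
        for a,b in zip(['Cmin','Cmax','mark','end','A','B','ball'],r):print(a,b.round(2))
    return np.concatenate([r0]+r)
if __name__=='__main__':
  for fix in (0,1):
    g=(lambda v:res2(np.r_[v,0])) if fix else res2
    f=least_squares(g,[557,79,-2.5,550,79,125,0][:7-fix],loss='soft_l1');v=f.x if not fix else np.r_[f.x,0]
    print(v.round(2),f.cost);res2(v,True)
    M,m,S,s=frames(v);print('seat in mixer',(M.T@(s-m)*1000).round(1))
    J=f.jac;print('sd',np.sqrt(np.diag(np.linalg.inv(J.T@J))).round(2))
E
python3 fit2.py
```

```text
[557.38  74.81  -3.55 546.24  75.83 120.25   2.02] 14.0054570024221
w2A [-0.32  0.45]
w2B [1.72 1.05]
cmin [-0.49 -0.37]
cmax [0.79 0.39]
mark [0.79 0.39]
endtop [ 0.   -0.36]
 [0. 0.]
w1lo [-0.5   1.06]
w1hi [-0.01 -0.44]
w1hi2 [-0.23 -0.44]
w1mark [ 0.37 -0.09]
tA [0.5  1.24]
tB [-0.26 -0.28]
tmark [0.68 0.77]
Cmin [ 0.26 -0.5 ]
Cmax [ 0.46 -0.25]
mark [-0.23  0.5 ]
end [-1.04  0.2 ]
A [ 0.09 -0.57]
B [0.2  0.94]
ball [-4.37 -5.35]
seat in mixer [-11.2   0.3 120.3]
sd [0.73 0.65 0.33 0.32 0.37 0.76 0.9 ]
[557.25  75.01  -3.34 546.26  76.21 120.29   0.  ] 16.3541389353241
w2A [-0.43  0.59]
w2B [1.64 0.7 ]
cmin [ 0.12 -0.34]
cmax [1.43 0.43]
mark [-0.49  0.42]
endtop [ 0.   -0.34]
 [0. 0.]
w1lo [-0.39  0.96]
w1hi [-0.27 -0.6 ]
w1hi2 [-0.54 -0.62]
w1mark [1.1  0.05]
tA [0.55 1.19]
tB [-0.22 -0.13]
tmark [1.07 0.79]
Cmin [ 0.94 -0.47]
Cmax [ 1.26 -0.21]
mark [-1.66  0.51]
end [-0.39  0.22]
A [-0.05 -0.4 ]
B [0.16 0.52]
ball [-4.09 -6.11]
seat in mixer [-11.    0.6 120.3]
sd [0.64 0.66 0.29 0.34 0.34 0.83]
```

```bash
python3 - <<'E'
from fit2 import *
for v in ([557.38,74.81,-3.55,546.24,75.83,120.25,2.02],[557.25,75.01,-3.34,546.26,76.21,120.29,0.]):
    M,m,S,s=frames(v);sw=lambda *p:S@(np.array(p)/1000)+s
    for c,k,o in ((c4,8,(385,135)),(c2,4,(250,155))):
        q=lambda *p:((proj(c,sw(*p))[0]-o+.5)*k-.5).round(1)
        print('y-end',q(13,-15,28),q(13,15,28),'foot',q(13,-17,0),q(13,17,0),'mark',q(13,0,0),q(36,0,0),'end',q(9.5,0,36))
# ball triangulation
kt1=kt((90,315));b4=k4d((568,300));b2=np.array([(580+.5)/1.25-.5,(304.5)/1.25-.5])
f=least_squares(lambda p:np.r_[proj(ct,p)[0]-kt1,proj(c4,p)[0]-b4,proj(c2,p)[0]-b2],[.53,.23,.15]);print(f.x,f.fun.round(2))
print((M.T@(f.x-m)*1000).round(1))
E
```

```text
y-end [342.8 355. ] [586.8 354.7] foot [246.8 416.7] [499.1 416.3] mark [373.1 416.5] [390.1 585. ] end [491.3 306.9]
y-end [237.9 408.4] [343.7 407.8] foot [232.5 411.4] [343.2 410.8] mark [287.9 411.1] [288.6 488.8] end [291.7 394.2]
y-end [341.8 351.4] [586.8 358.5] foot [246.3 412.9] [499.5 420.2] mark [373.  416.6] [384.4 585.1] end [491.5 307. ]
y-end [237.6 406.7] [343.4 409.6] foot [232.4 409.7] [343.1 412.7] mark [287.7 411.2] [286.  488.8] end [291.7 394.3]
[0.52842283 0.23220482 0.15634606] [ 0.59  0.49 -0.07  0.26  0.31 -0.13]
[-37.9 155.2 156.3]
```

>>> jog_arm --deltas '[{"fingers": 1,"x": -2,"y": -35,"z": 0,"twist": 2},{"fingers": 1,"x": -4,"y": -75,"z": 0,"twist": 4},{"fingers": 1,"x": -6,"y": -115,"z": 0,"twist": 6},{"fingers": 1,"x": -8,"y": -155,"z": -30,"twist": 8},{"fingers": 1,"x": -10,"y": -190,"z": -65,"twist": 9.9},{"fingers": 1,"x": -12,"y": -210,"z": -100,"twist": 9.9},{"fingers": 1,"x": -12,"y": -210,"z": -125,"twist": 9.9},{"fingers": 1,"x": -12,"y": -210,"z": -130,"twist": 9.9},{"fingers": 1,"x": -12,"y": -210,"z": -130,"twist": 9.9},{"fingers": 1,"x": -12,"y": -210,"z": -130,"twist": 9.9}]'

```text
time: 6.5
ee_pos: [0.5375, -0.2557, 0.1725]
tcp_rot: [-14.9, 89.6, -6.6]
wrist_force: [-0.1, -1.0, -0.3]
opening: 0.0853
```

```bash
python3 - <<'E'
from h import *
o,c=snap('wrist','w5');print(o['time'],o['q'].round(1),o['ee_pos'].round(4));print(tool_T(o)[:3,:3].round(3))
crop('w5',0,0,640,400,1.25,'w5a')
E
```

```text
6.5 [-25.5   9.9   7.2  86.9   0.1 -33.8] [ 0.5375 -0.2557  0.1725]
[[ 0.007 -0.144  0.99 ]
 [-0.001  0.99   0.144]
 [-1.    -0.002  0.007]]
```

View pics/w5a.png

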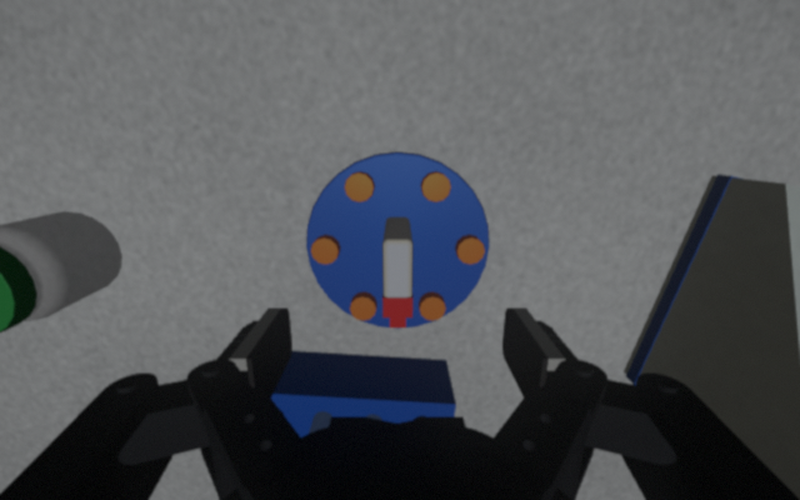

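```bash
python3 - <<'E'
from h import *
o,c=load('w5');g=lambda u,v:((u+.5)/1.25-.5,(v+.5)/1.25-.5)
for p,z in [((398,239),.118),((398,319),.118),((398,152),.058),((398,328),.058),((306,240),.058),((490,240),.058)]:
    print(p,(atz(c,g(*p),z)*1000).round(1))
E
```

```text
(398, 239) [ 515.2 -258.6  118. ]
(398, 319) [ 560.9 -251.9  118. ]
(398, 152) [ 474.  -264.6   58. ]
(398, 328) [ 599.9 -246.1   58. ]
(306, 240) [ 541.6 -319.1   58. ]
(490, 240) [ 523.1 -193.    58. ]
```

>>> jog_arm --deltas '[{"fingers": 1,"x": 0,"y": 0,"z": -30,"twist": 0},{"fingers": 1,"x": 0,"y": 0,"z": -60,"twist": 0},{"fingers": 1,"x": 0,"y": 0,"z": -77,"twist": 0},{"fingers": 1,"x": 0,"y": 0,"z": -77,"twist": 0},{"fingers": 0,"x": 0,"y": 0,"z": -77,"twist": 0},{"fingers": 0,"x": 0,"y": 0,"z": -77,"twist": 0},{"fingers": 0,"x": 0,"y": 0,"z": -77,"twist": 0},{"fingers": 0,"x": 0,"y": 0,"z": -77,"twist": 0},{"fingers": 0,"x": 0,"y": 0,"z": -77,"twist": 0},{"fingers": 0,"x": 0,"y": 0,"z": -77,"twist": 0}]' --grip_force 25

```text
time: 7.55
ee_pos: [0.5379, -0.2556, 0.0962]
tcp_rot: [-14.7, 89.5, -6.4]
wrist_force: [0.1, 1.8, 4.9]
opening: 0.0154
```

>>> jog_arm --deltas '[{"fingers": 0,"x": 0,"y": 0,"z": 0,"twist": 0},{"fingers": 0,"x": 0,"y": 0,"z": 0,"twist": 0},{"fingers": 0,"x": 0,"y": 0,"z": 0,"twist": 0},{"fingers": 0,"x": 0,"y": 0,"z": 0,"twist": 0}]'

```text
time: 7.95
ee_pos: [0.5379, -0.2556, 0.0962]
tcp_rot: [-14.5, 89.5, -6.2]
wrist_force: [-0.1, 1.4, 1.8]
opening: 0.0154
```

>>> jog_arm --deltas '[{"fingers": 0,"x": 0,"y": 0,"z": 10,"twist": 0},{"fingers": 0,"x": 0,"y": 0,"z": 25,"twist": 0},{"fingers": 0,"x": 0,"y": 0,"z": 50,"twist": 0},{"fingers": 0,"x": 0,"y": 0,"z": 80,"twist": 0},{"fingers": 0,"x": 0,"y": 0,"z": 110,"twist": 0},{"fingers": 0,"x": 0,"y": 0,"z": 140,"twist": 0},{"fingers": 0,"x": 0,"y": 0,"z": 170,"twist": 0},{"fingers": 0,"x": 0,"y": 0,"z": 195,"twist": 0},{"fingers": 0,"x": 0,"y": 0,"z": 210,"twist": 0},{"fingers": 0,"x": 0,"y": 0,"z": 210,"twist": 0}]'

```text
time: 8.95
ee_pos: [0.5382, -0.2559, 0.3095]
tcp_rot: [-21.8, 89.3, -13.5]
wrist_force: [0.0, 0.6, -4.2]
opening: 0.0154
```

```bash
python3 - <<'E'
from h import *
o,c=snap('wrist','w6');snap('scene','s6');print(o['time'],o['wrist_force'],o['ee_pos'].round(4),o['opening']);print(tool_T(o)[:3,:3].round(3))
crop('w6',0,0,640,400,1.25,'w6a')
crop('s6',120,40,320,240,3,'s6a')
E
```

```text
8.95 [ 0.0433062   0.55245621 -4.22320541] [ 0.5382 -0.2559  0.3095] 0.01541503491969548
[[ 0.012 -0.144  0.989]
 [-0.003  0.99   0.144]
 [-1.    -0.004  0.011]]
```

View pics/w6a.png

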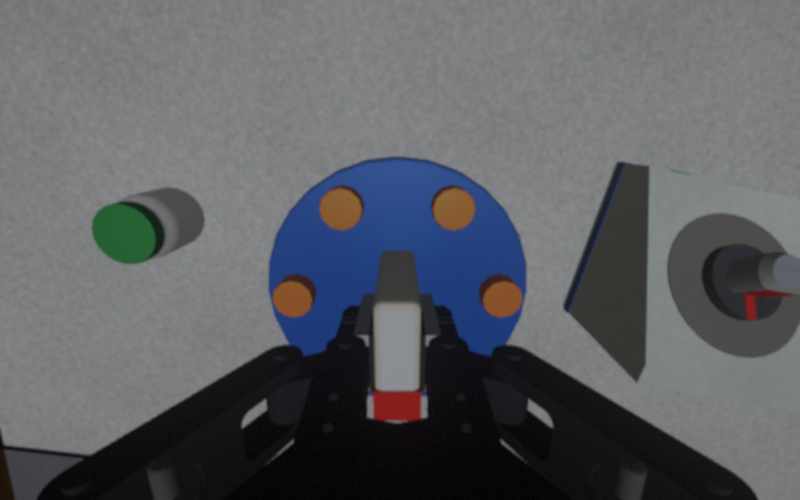

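View pics/s6a.png

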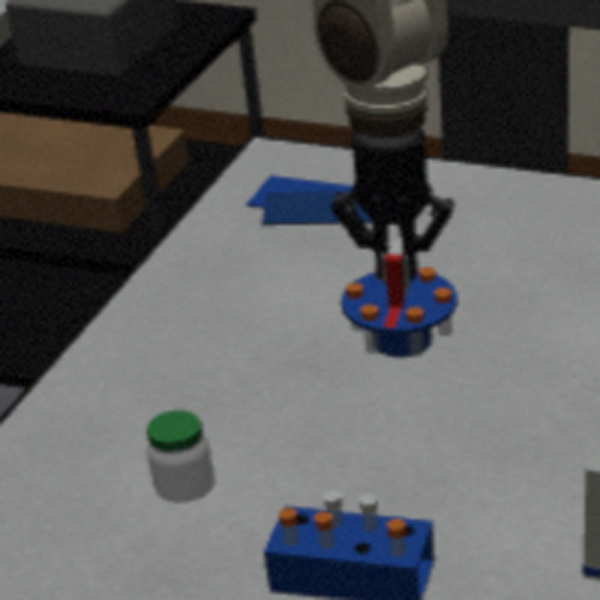

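>>> jog_arm --deltas '[{"fingers": 0,"x": -1,"y": 20,"z": 0,"twist": -1},{"fingers": 0,"x": -2,"y": 55,"z": 0,"twist": -2},{"fingers": 0,"x": -2,"y": 95,"z": 0,"twist": -3},{"fingers": 0,"x": -3,"y": 135,"z": 0,"twist": -4},{"fingers": 0,"x": -4,"y": 175,"z": 0,"twist": -5},{"fingers": 0,"x": -5,"y": 215,"z": 0,"twist": -6},{"fingers": 0,"x": -6,"y": 255,"z": 0,"twist": -7},{"fingers": 0,"x": -6,"y": 290,"z": 0,"twist": -8},{"fingers": 0,"x": -6,"y": 320,"z": 0,"twist": -9},{"fingers": 0,"x": -6,"y": 332,"z": 0,"twist": -10.1}]'

```text
time: 10.05
ee_pos: [0.5313, 0.0788, 0.3047]
tcp_rot: [-18.7, 89.7, -20.4]
wrist_force: [0.1, -0.7, -4.8]
opening: 0.0158
```

>>> jog_arm --deltas '[{"fingers": 0,"x": 0,"y": 0,"z": 0,"twist": 0},{"fingers": 0,"x": 0,"y": 0,"z": 0,"twist": 0},{"fingers": 0,"x": 0,"y": 0,"z": 0,"twist": 0}]'

```text
time: 10.35
ee_pos: [0.5311, 0.078, 0.3042]
tcp_rot: [-26.5, 89.7, -28.2]
wrist_force: [0.2, 0.3, -4.9]
opening: 0.0158
```

```bash
python3 - <<'E'
from h import *
o,c=snap('scene','s7');snap('wrist','w7');print(o['time'],o['wrist_force'],o['ee_pos'].round(4),o['opening'],o['q'].round(1));print(tool_T(o)[:3,:3].round(3))
crop('s7',280,80,430,260,4,'s7a')
E
```

```text
10.35 [ 0.23038827  0.34692135 -4.91291988] [0.5311 0.078  0.3042] 0.015827099764986675 [  8.4   4.6  16.  101.1  -0.2  10.2]
[[ 0.005  0.03   1.   ]
 [-0.003  1.    -0.03 ]
 [-1.    -0.002  0.005]]
```

View pics/s7a.png

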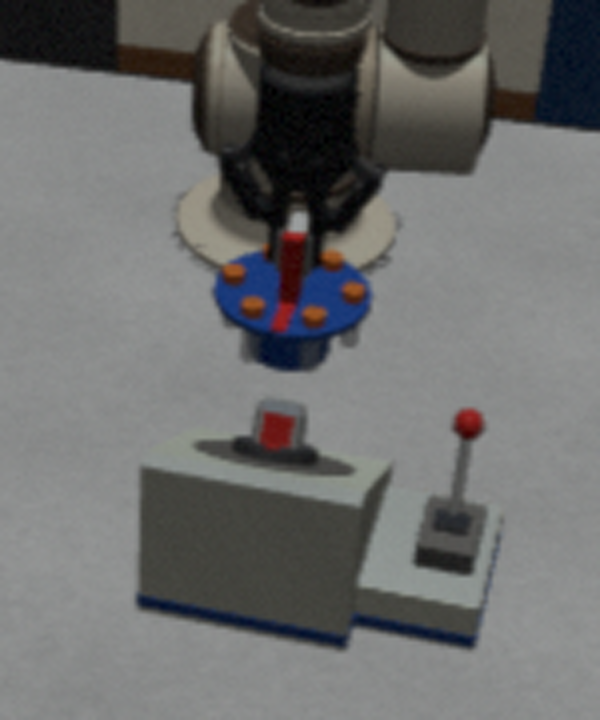

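```bash
cat > ov.py <<'E'
from fit2 import *
V=[557.38,74.81,-3.55,546.24,75.83,120.25,2.02]
def overlay(fn,box,k,out,T=None):
    o,c=load(fn);M,m,S,s=frames(V)
    img=cv2.imread(f'pics/{fn}.png')[box[1]:box[3],box[0]:box[2]];img=cv2.resize(img,None,fx=k,fy=k,interpolation=cv2.INTER_CUBIC)
    def dr(P,col):
        q=((proj(c,P)-box[:2]+.5)*k-.5).round().astype(int)
        cv2.polylines(img,[q.reshape(-1,1,2)],False,col,1)
    ci=lambda r,z:np.c_[r*np.cos(t),r*np.sin(t),0*t+z]
    dr(ci(.036,0)@S.T+s,(0,255,0));dr(ci(.0185,.036)@S.T+s,(0,255,0));dr(np.array([[.013,0,0],[.036,0,0]])@S.T+s,(0,255,255))
    if T is not None:
        A,p=T
        dr(ci(.034,0)@A.T+p,(255,0,255));dr(ci(.064,.058)@A.T+p,(255,0,255))
        dr(np.array([[.022,.008,.118],[.022,-.008,.118],[-.022,-.008,.118],[-.022,.008,.118],[.022,.008,.118]])@A.T+p,(255,255,0))
        dr(np.array([[.022,0,.058],[.064,0,.058]])@A.T+p,(0,255,255))
    cv2.imwrite(f'pics/{out}.png',img)
E
python3 - <<'E'
from ov import *
o,c=load('s7');T=tool_T(o);A=np.c_[T[:3,2],T[:3,1],-T[:3,0]];p=T[:3,3]-.0963*A[:,2]
overlay('s7',(310,120,410,230),6,'s7b',(A,p))
o,c=load('w7');overlay('w7',(180,100,480,330),2.5,'w7b',(A,p))
E
```

```text
(no output)
```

View pics/s7b.png

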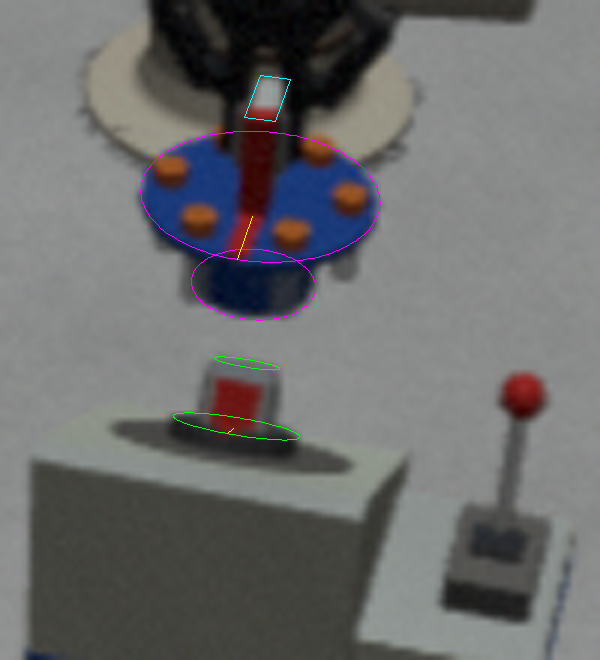

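View pics/w7b.png

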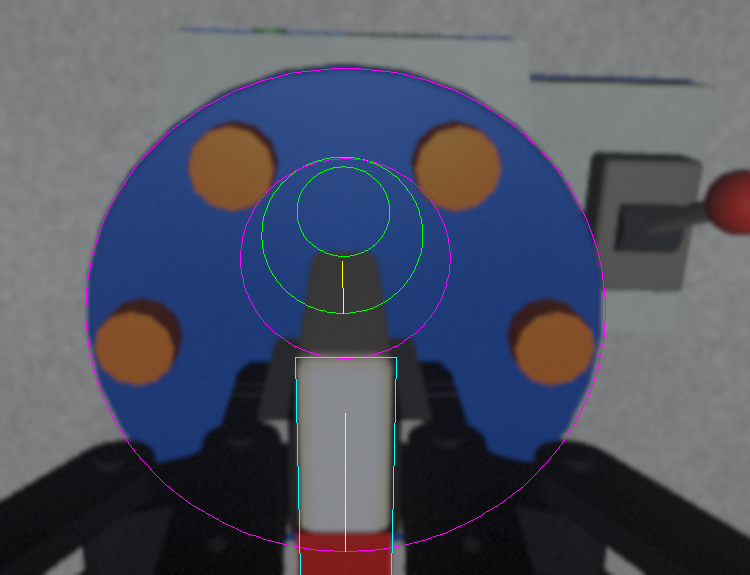

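>>> jog_arm --deltas '[{"fingers": 0,"x": 1,"y": -1,"z": -10,"twist": 0},{"fingers": 0,"x": 1.5,"y": -1.5,"z": -22,"twist": 0},{"fingers": 0,"x": 1.5,"y": -1.5,"z": -34,"twist": 0},{"fingers": 0,"x": 1.5,"y": -1.5,"z": -44,"twist": 0},{"fingers": 0,"x": 1.5,"y": -1.5,"z": -50,"twist": 0},{"fingers": 0,"x": 1.5,"y": -1.5,"z": -54,"twist": 0},{"fingers": 0,"x": 1.5,"y": -1.5,"z": -58,"twist": 0},{"fingers": 0,"x": 1.5,"y": -1.5,"z": -60,"twist": 0},{"fingers": 0,"x": 1.5,"y": -1.5,"z": -62,"twist": 0},{"fingers": 0,"x": 1.5,"y": -1.5,"z": -62,"twist": 0}]'

```text
time: 11.45
ee_pos: [0.5328, 0.0764, 0.2425]
tcp_rot: [-21.6, 89.7, -23.4]
wrist_force: [0.5, -0.8, -4.1]
opening: 0.0157
```

```bash
python3 - <<'E'
from ov import *
o,c=snap('scene','s8');print(o['time'],o['wrist_force'],o['torque'],o['ee_pos'].round(4),o['opening'])
T=tool_T(o);A=np.c_[T[:3,2],T[:3,1],-T[:3,0]];p=T[:3,3]-.0963*A[:,2]
overlay('s8',(310,120,410,230),6,'s8b',(A,p))
E
```

```text
11.45 [ 0.50388673 -0.78860623 -4.08709109] [0.00027278 0.00149799 0.03353817] [0.5328 0.0764 0.2425] 0.01568239934661058
```

View pics/s8b.png

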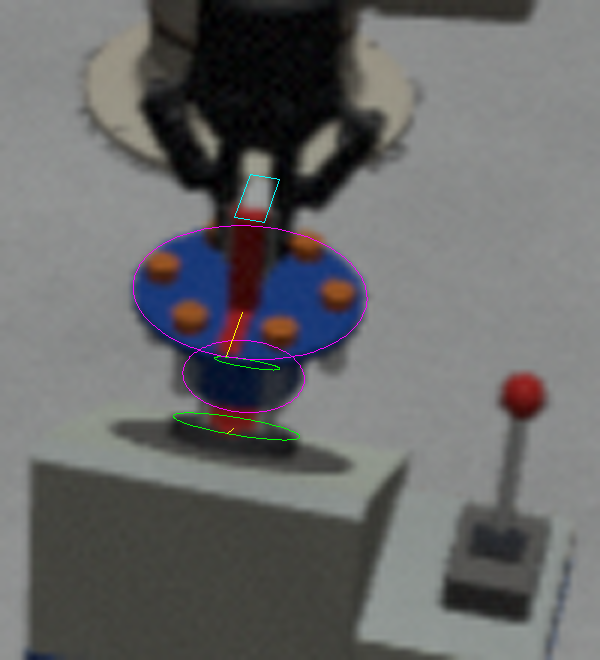

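>>> jog_arm --deltas '[{"fingers": 0,"x": -4,"y": 0.2,"z": -1,"twist": 0},{"fingers": 0,"x": -9,"y": 0.5,"z": -2,"twist": 0},{"fingers": 0,"x": -13,"y": 0.8,"z": -3,"twist": 0},{"fingers": 0,"x": -17,"y": 1,"z": -4,"twist": 0},{"fingers": 0,"x": -21,"y": 1.3,"z": -6,"twist": 0},{"fingers": 0,"x": -25,"y": 1.5,"z": -7,"twist": 0},{"fingers": 0,"x": -25,"y": 1.5,"z": -7,"twist": 0}]'

```text
time: 12.2
ee_pos: [0.5073, 0.0779, 0.2356]
tcp_rot: [-21.9, 89.7, -23.7]
wrist_force: [2.4, -0.9, -1.6]
opening: 0.0155
```

```bash
cat > look.py <<'E'
import sys
from ov import *
fn=sys.argv[1];th=float(sys.argv[2])
o,c=snap('scene','s'+fn);ow,_=snap('wrist','w'+fn);print(o['time'],o['wrist_force'].round(1),o['torque'].round(2),o['ee_pos'].round(4),o['opening'].round(4))
T=tool_T(o);A=np.c_[T[:3,2],T[:3,1],-T[:3,0]];g=T[:3,3]-.002*T[:3,0]
A=A@R.from_euler('y',-th,degrees=True).as_matrix();p=g-.0983*A[:,2]
overlay('s'+fn,(310,120,410,230),6,f's{fn}b',(A,p));overlay('w'+fn,(180,80,480,330),2.5,f'w{fn}b',(A,p))
E
python3 look.py 9 15
```

```text
Traceback (most recent call last):
  File "look.py", line 4, in <module>
    o,c=snap('scene','s'+fn);ow,_=snap('wrist','w'+fn);print(o['time'],o['wrist_force'].round(1),o['torque'].round(2),o['ee_pos'].round(4),o['opening'].round(4))
                                                                                                                                           ^^^^^^^^^^^^^^^^^^
AttributeError: 'float' object has no attribute 'round'
```

```bash
sed -i "s/o\['opening'\].round(4)/round(o['opening'],4)/" look.py; python3 look.py 9 15
```

```text
12.3 [ 1.4 -0.7 -1.7] [-0.17 -0.4  -0.06] [0.5074 0.0779 0.2355] 0.0155
```

View pics/s9b.png

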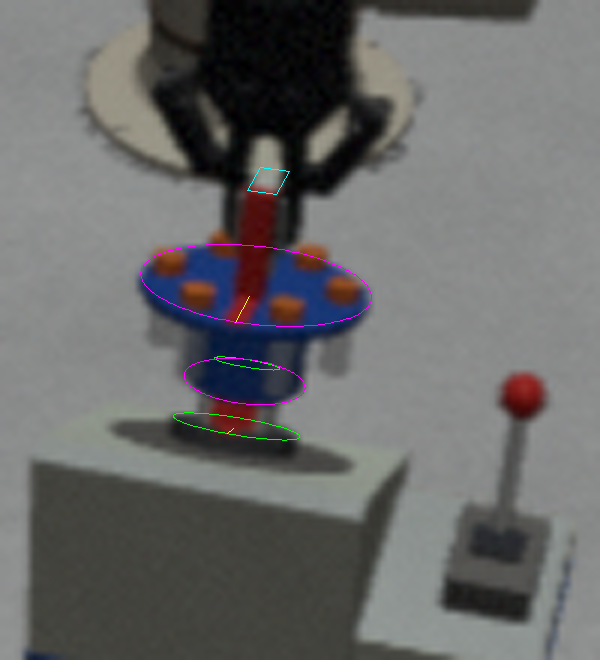

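View pics/w9b.png

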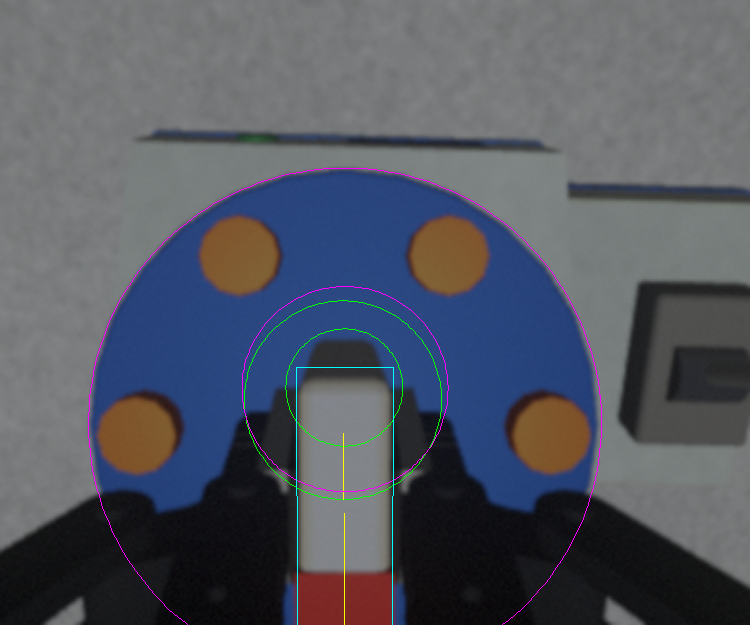

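>>> jog_arm --deltas '[{"fingers": 0,"x": -4,"y": 0.2,"z": -2,"twist": 0},{"fingers": 0,"x": -8,"y": 0.5,"z": -4,"twist": 0},{"fingers": 0,"x": -12,"y": 0.8,"z": -6,"twist": 0},{"fingers": 0,"x": -15,"y": 1,"z": -8,"twist": 0},{"fingers": 0,"x": -18,"y": 1.2,"z": -10.5,"twist": 0},{"fingers": 0,"x": -21,"y": 1.3,"z": -13,"twist": 0},{"fingers": 0,"x": -22,"y": 1.3,"z": -14,"twist": 0},{"fingers": 0,"x": -22,"y": 1.3,"z": -14,"twist": 0}]'

```text
time: 13.2
ee_pos: [0.4853, 0.0794, 0.2213]
tcp_rot: [-22.4, 89.7, -24.1]
wrist_force: [1.3, -0.4, -1.7]
opening: 0.0157
```

```bash
python3 look.py 10 30
```

```text
13.2 [ 1.3 -0.4 -1.7] [-0.11 -0.53  0.  ] [0.4853 0.0794 0.2213] 0.0157
```

View pics/s10b.png

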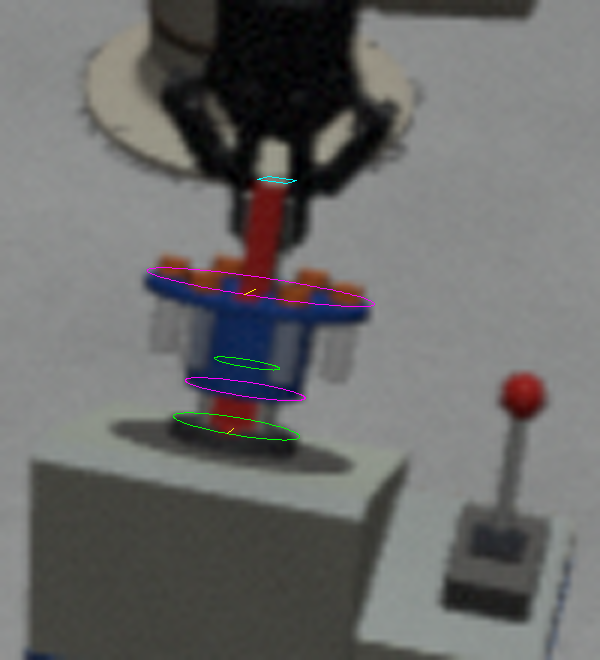

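View pics/w10b.png

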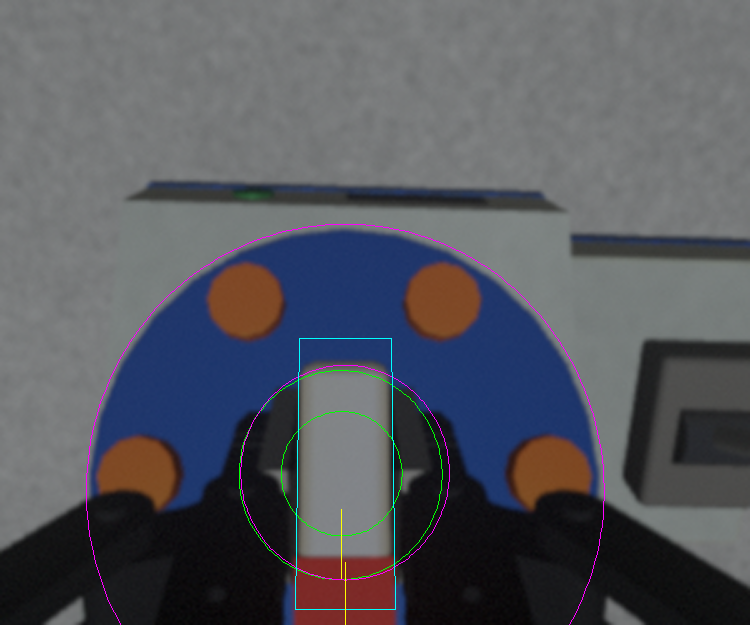

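>>> jog_arm --deltas '[{"fingers": 0,"x": 0.5,"y": 0,"z": -3,"twist": 0},{"fingers": 0,"x": 2,"y": 0,"z": -6,"twist": 0},{"fingers": 0,"x": 4,"y": -0.2,"z": -9,"twist": 0},{"fingers": 0,"x": 6,"y": -0.3,"z": -12,"twist": 0},{"fingers": 0,"x": 6,"y": -0.3,"z": -12,"twist": 0}]'

```text
time: 13.8
ee_pos: [0.4916, 0.079, 0.2084]
tcp_rot: [-29.5, 89.8, -31.3]
wrist_force: [4.8, 0.0, -4.3]
opening: 0.0153
```

```bash
python3 look.py 11 30
```

```text
13.8 [ 4.8  0.  -4.3] [-0.07 -1.16  0.05] [0.4916 0.079  0.2084] 0.0153
```

View pics/s11b.png

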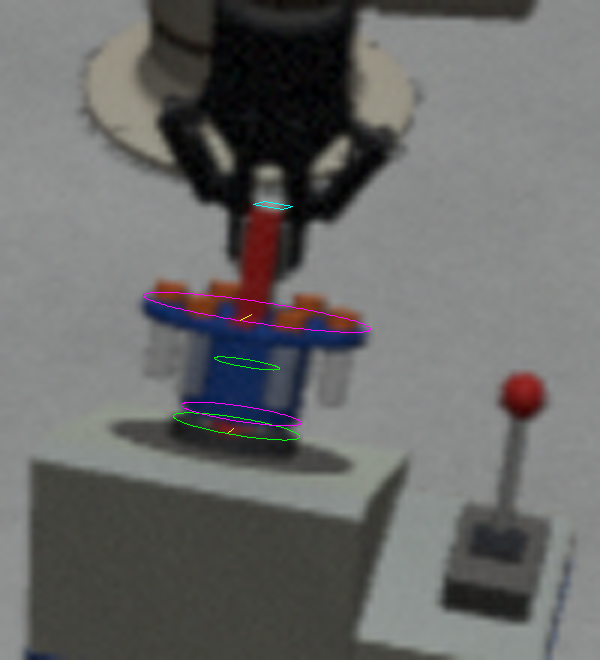

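>>> jog_arm --deltas '[{"fingers": 0,"x": 1.5,"y": 0,"z": -2.5,"twist": 0},{"fingers": 0,"x": 3,"y": -0.1,"z": -5,"twist": 0},{"fingers": 0,"x": 4.5,"y": -0.2,"z": -7,"twist": 0},{"fingers": 0,"x": 4.5,"y": -0.2,"z": -7,"twist": 0}]'

```text
time: 14.3
ee_pos: [0.4939, 0.0792, 0.2036]
tcp_rot: [-37.4, 89.9, -39.1]
wrist_force: [-15.2, 2.5, 14.7]
opening: 0.0156
```

```bash
python3 look.py 12 30
```

```text
14.3 [-15.2   2.5  14.7] [ 0.15  2.74 -0.08] [0.4939 0.0792 0.2036] 0.0156
```

View pics/s12b.png

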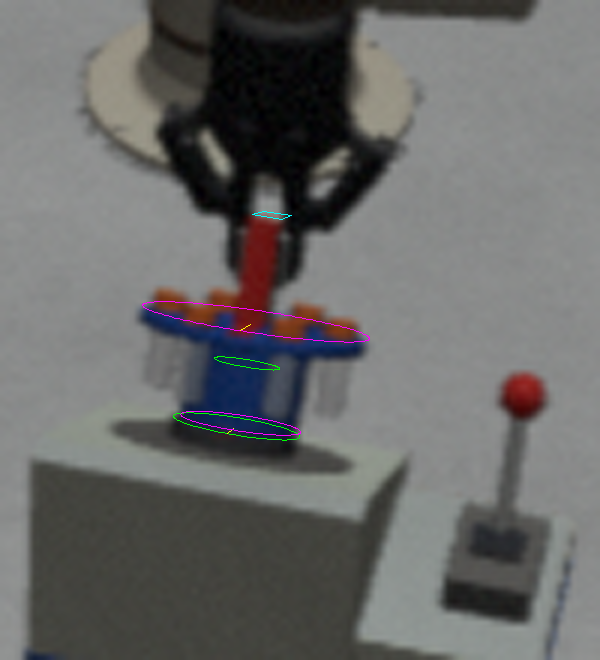

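View pics/w12b.png

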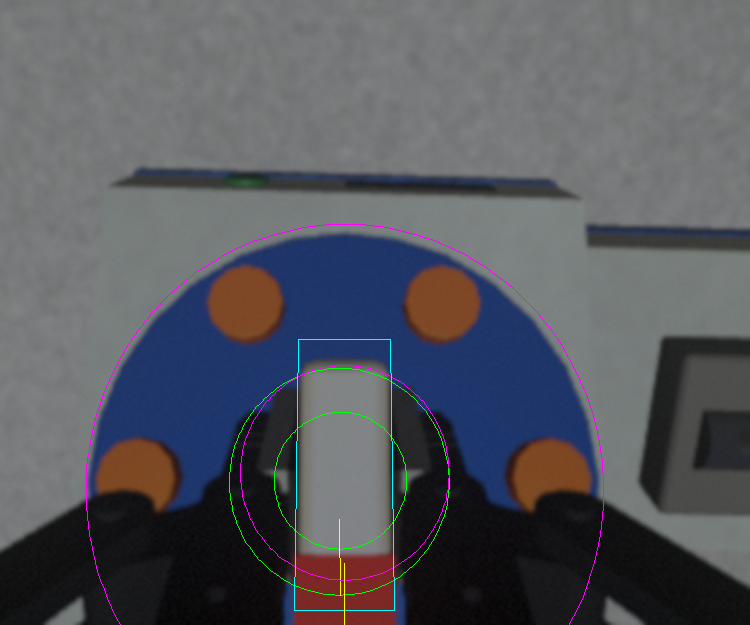

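```bash
cat > cfit.py <<'E'
from ov import *
def cfit(fn,caps,disc,hend,box=(180,80),k=2.5,verbose=True):
    """caps: px of caps at 150,-150,90,-90 deg; disc top px row; hend: px of -x top end of handle. free: pos(3), yaw,tilt"""
    o,c=load(fn);kk=cr(box[0],box[1],k)
    def pose(v):
        A=R.from_euler('ZYX',[v[3],-v[4],v[5]],degrees=True).as_matrix();return A,np.array(v[:3])/1000
    def r(v):
        A,p=pose(v);q=lambda P:proj(c,A@(np.array(P)/1000)+p)[0]
        e=[]
        for a,px in caps.items(): e.append(q([49*np.cos(np.radians(a)),49*np.sin(np.radians(a)),68])-kk(px))
        e.append(q([-22,0,118])-kk(hend))
        D=proj(c,np.c_[.064*np.cos(t),.064*np.sin(t),0*t+.058]@A.T+p)
        e.append([0,D[:,1].min()-kk((0,disc))[1]])
        e.append([(v[5]-0)/1.0,0])
        return np.concatenate(e)
    f=least_squares(r,[540,76,125,-2,28,0]);
    A,p=pose(f.x);M,m,S,s=frames(V)
    d=S.T@(p-s)*1000;Rr=S.T@A
    print('pose',f.x.round(1),'res',f.fun.round(2));print('rel seat mm',d.round(1),'rotvec',R.from_matrix(Rr).as_rotvec(degrees=True).round(1))
    J=f.jac;print('sd',(np.sqrt(np.diag(np.linalg.inv(J.T@J)))*.4).round(2))
    return A,p
if __name__=='__main__':
    A,p=cfit('w12',{-150:(245,304),150:(442,304),-90:(138,480),90:(548,480)},234,(345,362))
    overlay('w12',(180,80,480,330),2.5,'w12c',(A,p));overlay('s12',(310,120,410,230),6,'s12c',(A,p))
    o,_=load('w12');T=tool_T(o);print('grip in carrier',(A.T@(T[:3,3]-.002*T[:3,0]-p)*1000).round(1))
E
python3 cfit.py
```

```text
pose [ 5.453e+02  7.700e+01  1.181e+02 -1.700e+00  2.860e+01 -3.000e-01] res [ 0.3   0.2  -0.26  0.33 -0.23 -0.31  0.39 -0.2  -0.14  0.07  0.   -0.1
 -0.34  0.  ]
rel seat mm [-1.9  1.2 -1.4] rotvec [ 0.6  1.4 -0.4]
sd [0.29 0.28 0.46 0.17 0.21 0.2 ]
grip in carrier [-3.400e+00  1.000e-01  1.014e+02]
```

View pics/s12c.png

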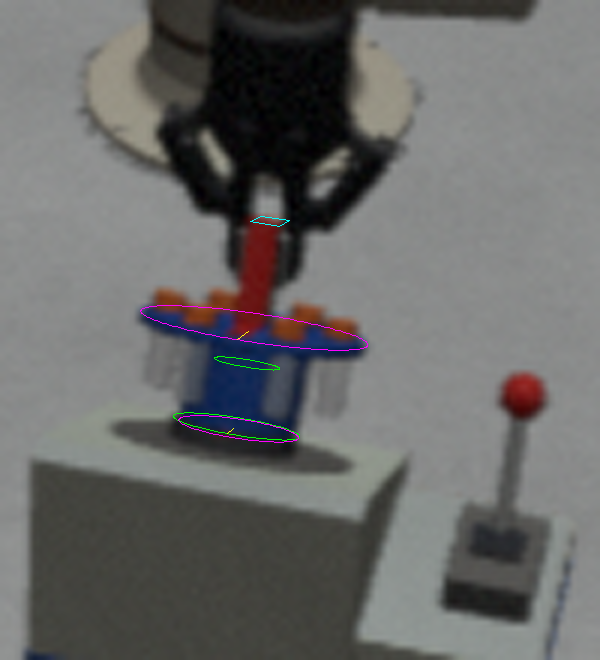

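>>> jog_arm --deltas '[{"fingers": 0,"x": 2.7,"y": 0,"z": -0.7,"twist": 0},{"fingers": 0,"x": 3.2,"y": 0,"z": -1.5,"twist": 0},{"fingers": 0,"x": 3.2,"y": 0,"z": -1.5,"twist": 0}]'

```text
time: 14.7
ee_pos: [0.4942, 0.0793, 0.2038]
tcp_rot: [-172.0, 89.8, -173.7]
wrist_force: [-19.4, 1.6, 19.2]
opening: 0.0155
```

```bash
python3 look.py 13 30;python3 - <<'E'
from h import *
crop('w13',180,80,480,330,2.5,'w13c')
E
```

```text
14.7 [-19.4   1.6  19.2] [-0.17  3.62 -0.2 ] [0.4942 0.0793 0.2038] 0.0155
```

View pics/w13c.png

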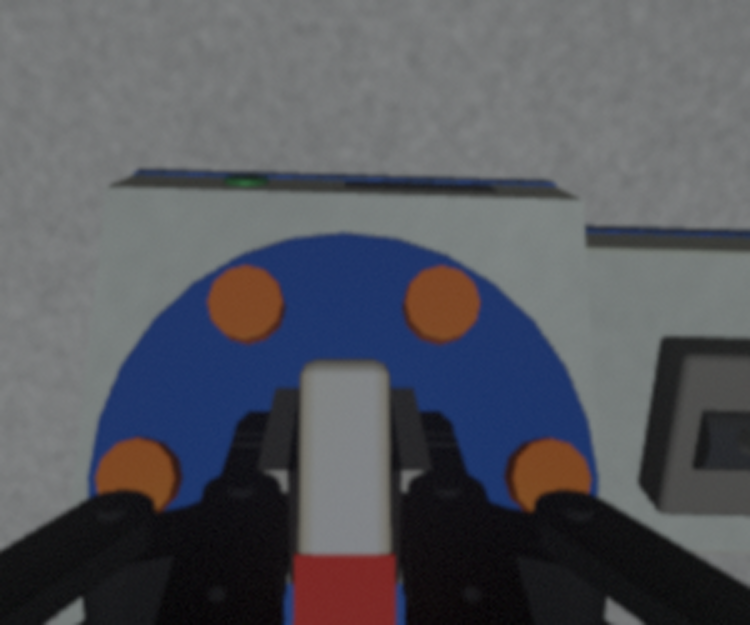

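>>> jog_arm --deltas '[{"fingers": 0,"x": 0,"y": 0,"z": 0,"twist": 0},{"fingers": 0,"x": 0,"y": 0,"z": 0,"twist": 0}]'

```text
time: 15.0
ee_pos: [0.494, 0.0792, 0.2039]
tcp_rot: [-169.8, 89.8, -171.5]
wrist_force: [-3.0, -0.3, 2.6]
opening: 0.016
```

>>> jog_arm --deltas '[{"fingers": 0.4,"x": 0,"y": 0,"z": 0,"twist": 0},{"fingers": 0.5,"x": 0,"y": 0,"z": 0,"twist": 0},{"fingers": 0.5,"x": 0,"y": 0,"z": 0,"twist": 0},{"fingers": 0.5,"x": 0,"y": 0,"z": 0,"twist": 0},{"fingers": 0.5,"x": 0,"y": 0,"z": 15,"twist": 0},{"fingers": 0.5,"x": 0,"y": 0,"z": 40,"twist": 0},{"fingers": 0.5,"x": 0,"y": 0,"z": 70,"twist": 0},{"fingers": 0.5,"x": 0,"y": 0,"z": 100,"twist": 0},{"fingers": 0.5,"x": 0,"y": 0,"z": 110,"twist": 0},{"fingers": 0.5,"x": 0,"y": 0,"z": 110,"twist": 0}]'

```text
time: 16.0
ee_pos: [0.4945, 0.0793, 0.315]
tcp_rot: [-176.5, 90.0, -178.2]
wrist_force: [-0.7, 0.0, -0.3]
opening: 0.0428
```

```bash
python3 look.py 14 30;python3 - <<'E'
from h import *
crop('w14',120,40,520,330,2,'w14c')
E
```

```text
16.0 [-0.7  0.  -0.3] [-0.04 -0.04 -0.06] [0.4945 0.0793 0.315 ] 0.0428
```

View pics/w14c.png

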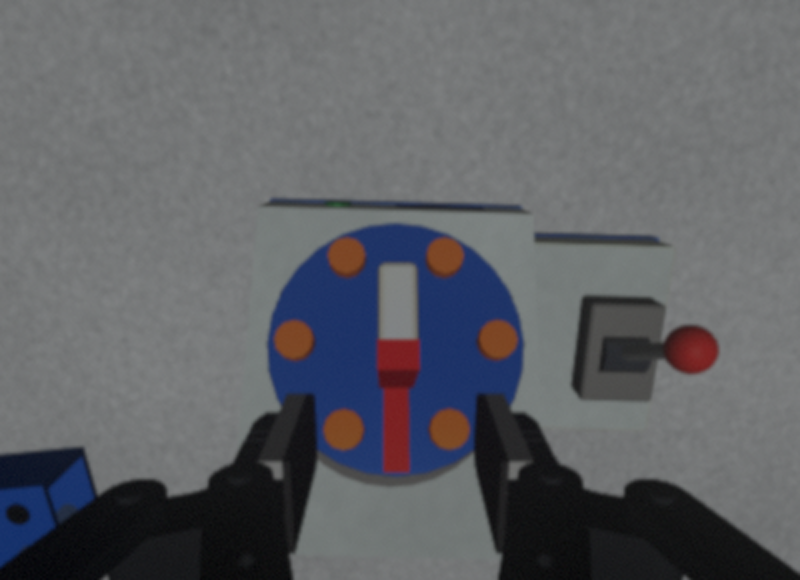

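View pics/s14b.png

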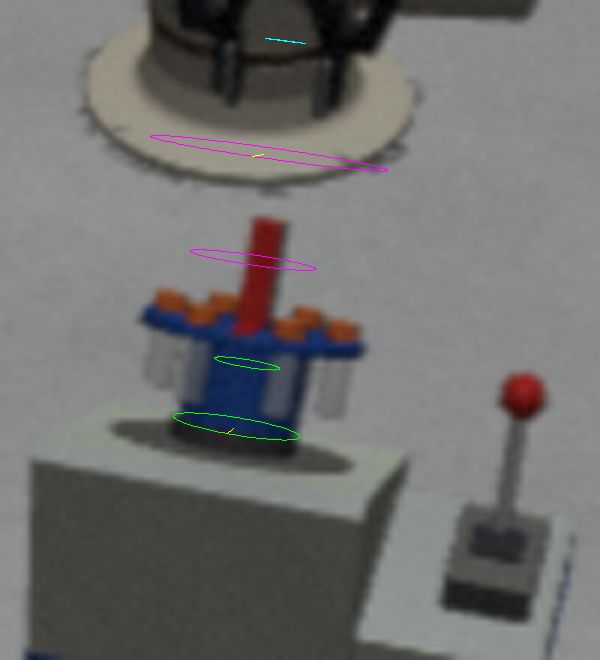

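```bash
python3 - <<'E'
from cfit import *
A,p=cfit('w14',{-150:(346,256),150:(445,256),-90:(294,340),90:(497,340),-30:(344,430),30:(449,430)},224,(398,263),box=(120,40),k=2)
overlay('w14',(180,80,480,330),2.5,'w14d',(A,p));overlay('s14',(310,120,410,230),6,'s14d',(A,p))
E
```

```text
pose [545.4  77.4 118.   -1.6  29.7  -0.6] res [ 0.37  0.14  0.03  0.2   0.07 -0.    0.38 -0.   -0.28 -0.07 -0.   -0.13
 -0.45  0.04  0.   -0.18 -0.55  0.  ]
rel seat mm [-1.8  1.6 -1.5] rotvec [ 0.4  0.3 -0.3]
sd [0.44 0.38 0.81 0.2  0.36 0.3 ]
```

View pics/w14d.png

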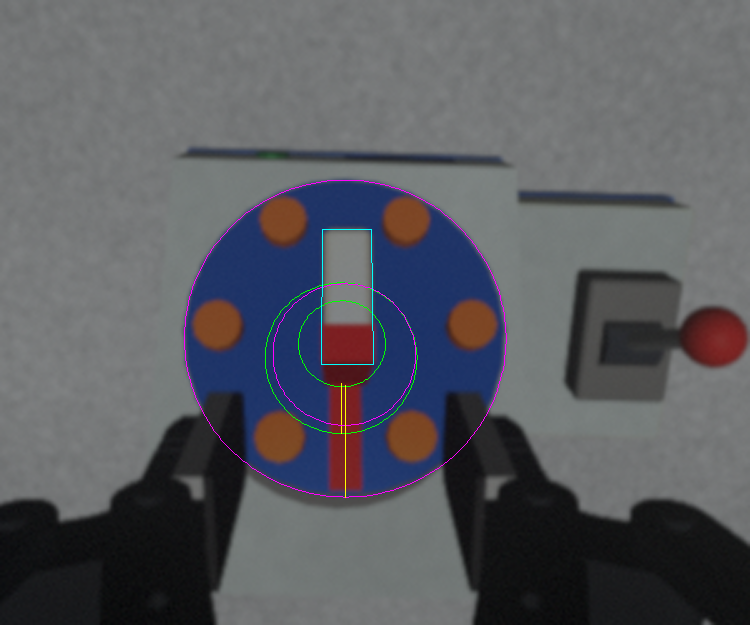

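View pics/s14d.png

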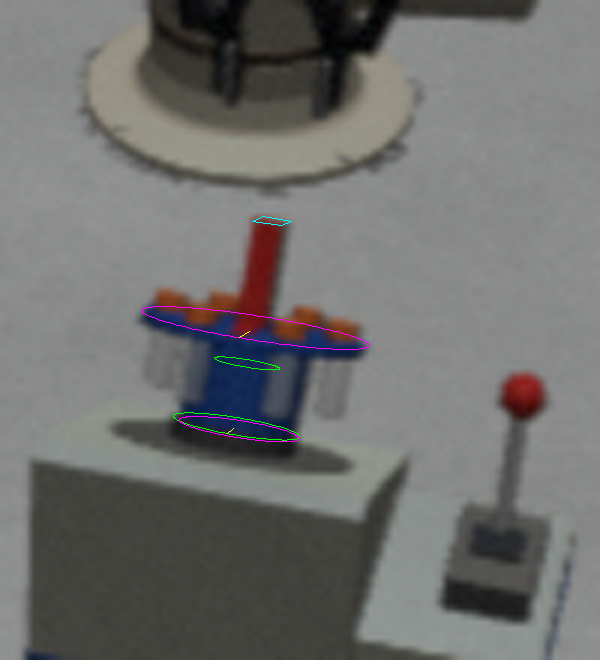

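>>> jog_arm --deltas '[{"fingers": 0.5,"x": -5,"y": 15,"z": 10,"twist": 0},{"fingers": 0,"x": -10,"y": 50,"z": 10,"twist": 0},{"fingers": 0,"x": -15,"y": 90,"z": 10,"twist": 0},{"fingers": 0,"x": -20,"y": 130,"z": 0,"twist": 0},{"fingers": 0,"x": -20,"y": 153,"z": -30,"twist": 0},{"fingers": 0,"x": -20,"y": 153,"z": -70,"twist": 0},{"fingers": 0,"x": -20,"y": 153,"z": -110,"twist": 0},{"fingers": 0,"x": -20,"y": 153,"z": -140,"twist": 0},{"fingers": 0,"x": -20,"y": 153,"z": -155,"twist": 0},{"fingers": 0,"x": -20,"y": 153,"z": -155,"twist": 0}]'

```text
time: 17.1
ee_pos: [0.4728, 0.2316, 0.155]
tcp_rot: [-160.9, 89.5, -162.6]
wrist_force: [0.0, -0.0, 0.5]
opening: -0.0003
```

```bash
python3 - <<'E'
from h import *
o,_=snap('scene','s15');snap('wrist','w15');print(o['time'],o['wrist_force'].round(1),o['ee_pos'].round(4),o['opening'])
crop('s15',300,80,430,240,4,'s15a');crop('w15',120,40,520,400,2,'w15a')
E
```

```text
17.1 [ 0.  -0.   0.5] [0.4728 0.2316 0.155 ] -0.00027983356714884113
```

View pics/s15a.png

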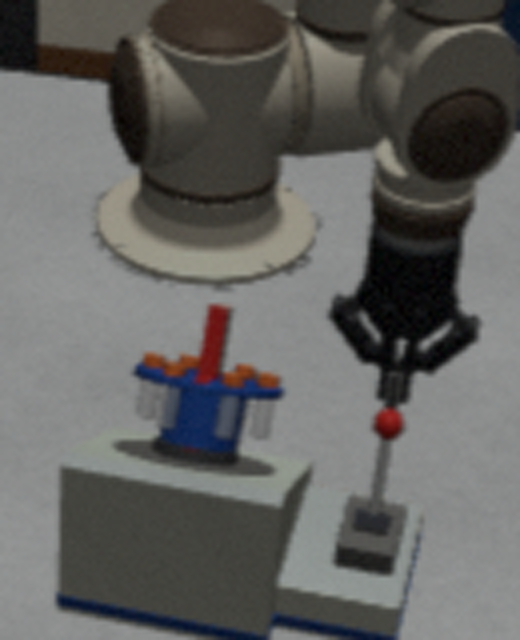

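View pics/w15a.png

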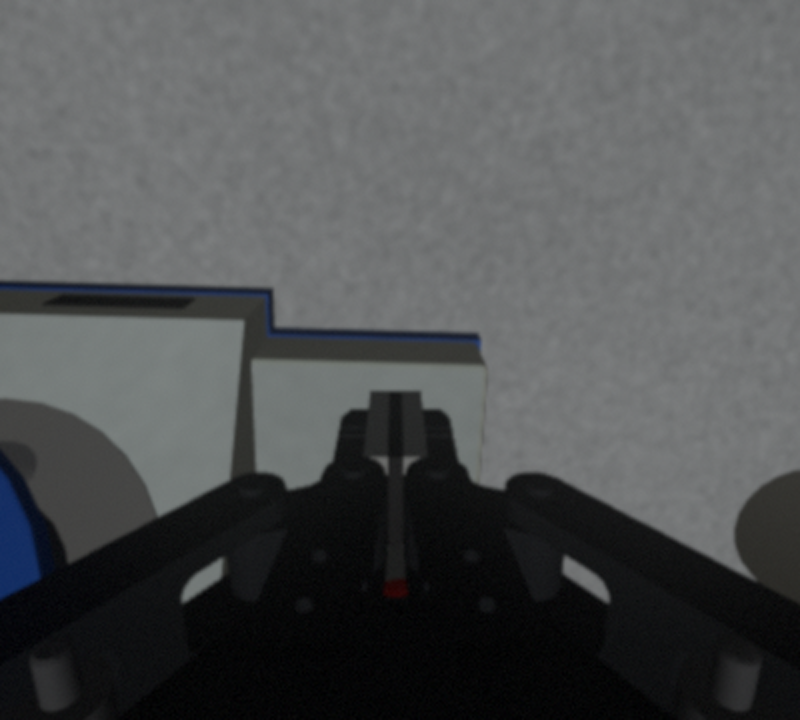

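>>> jog_arm --deltas '[{"fingers": 0,"x": 10,"y": 0,"z": 5,"twist": 0},{"fingers": 0,"x": 22,"y": 0,"z": 5,"twist": 0},{"fingers": 0,"x": 34,"y": 0,"z": 5,"twist": 0},{"fingers": 0,"x": 46,"y": -0.5,"z": 6,"twist": 0},{"fingers": 0,"x": 58,"y": -1.5,"z": 8,"twist": 0},{"fingers": 0,"x": 69,"y": -2,"z": 8,"twist": 0},{"fingers": 0,"x": 80,"y": -3,"z": 8,"twist": 0},{"fingers": 0,"x": 90,"y": -3.5,"z": 6,"twist": 0},{"fingers": 0,"x": 100,"y": -4,"z": 5,"twist": 0},{"fingers": 0,"x": 100,"y": -4,"z": 5,"twist": 0}]'

```text
time: 18.2
ee_pos: [0.5752, 0.228, 0.1627]
tcp_rot: [-167.5, 89.8, -169.3]
wrist_force: [-1.0, 0.5, 0.3]
opening: -0.0001
```

>>> jog_arm --deltas '[{"fingers": 0,"x": 3,"y": 0,"z": 0,"twist": 0},{"fingers": 0,"x": 6,"y": -0.3,"z": 0,"twist": 0},{"fingers": 0,"x": 6,"y": -0.3,"z": 0,"twist": 0}]'

```text
time: 18.5
ee_pos: [0.58, 0.2278, 0.1624]
tcp_rot: [-172.4, 89.6, -174.1]
wrist_force: [-5.7, 0.6, -0.3]
opening: 0.0001
```

```bash
python3 - <<'E'
from h import *
o,_=snap('scene','s16');print(o['time'],o['wrist_force'].round(1),o['ee_pos'].round(4),o['opening'])
crop('s16',300,80,430,240,4,'s16a')
E
```

```text
18.5 [-5.7  0.6 -0.3] [0.58   0.2278 0.1624] 0.0001457607639056256
```

View pics/s16a.png

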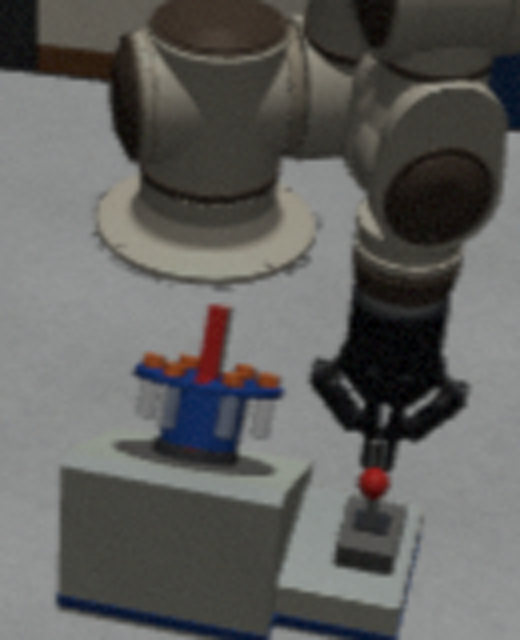

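>>> jog_arm --deltas '[{"fingers": 0,"x": 3,"y": 0,"z": 0,"twist": 0},{"fingers": 0,"x": 5,"y": 0,"z": 0,"twist": 0},{"fingers": 0,"x": 5,"y": 0,"z": 0,"twist": 0}]'

```text
time: 18.85
ee_pos: [0.5808, 0.2279, 0.1622]
tcp_rot: [-174.0, 89.1, -175.6]
wrist_force: [-23.1, -0.0, 6.8]
opening: 0.0002
```

Hard stop reached (23 N, no further travel). Retreat.

>>> jog_arm --deltas '[{"fingers": 0,"x": -15,"y": 0,"z": 0,"twist": 0},{"fingers": 0,"x": -40,"y": 2,"z": 0,"twist": 0},{"fingers": 0,"x": -70,"y": 3,"z": 10,"twist": 0},{"fingers": 0,"x": -100,"y": 5,"z": 40,"twist": 0},{"fingers": 0,"x": -100,"y": 5,"z": 80,"twist": 0},{"fingers": 0,"x": -80,"y": -30,"z": 120,"twist": 0},{"fingers": 0,"x": -70,"y": -75,"z": 155,"twist": 0},{"fingers": 0.5,"x": -70,"y": -115,"z": 160,"twist": 0},{"fingers": 0.5,"x": -70,"y": -115,"z": 160,"twist": 0},{"fingers": 0.5,"x": -70,"y": -115,"z": 160,"twist": 0}]'

```text
time: 19.85
ee_pos: [0.511, 0.1119, 0.3229]
tcp_rot: [-175.4, 89.2, -177.1]
wrist_force: [-0.0, 0.7, 0.2]
opening: 0.042
```

```bash
python3 look.py 17 30; python3 - <<'E'
from h import *
crop('w17',120,40,520,330,2,'w17a');snap('top','t17');crop('t17',80,90,560,300,1.6,'t17a');crop('s17',0,0,640,400,1.25,'s17a')
E
```

```text
19.85 [-0.   0.7  0.2] [ 0.03 -0.03 -0.01] [0.511  0.1119 0.3229] 0.042
```

View pics/w17a.png

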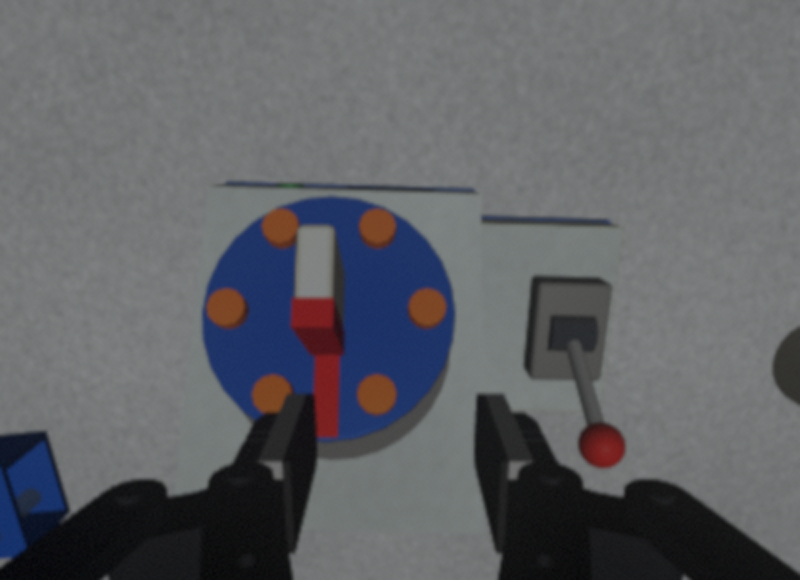

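View pics/s17a.png

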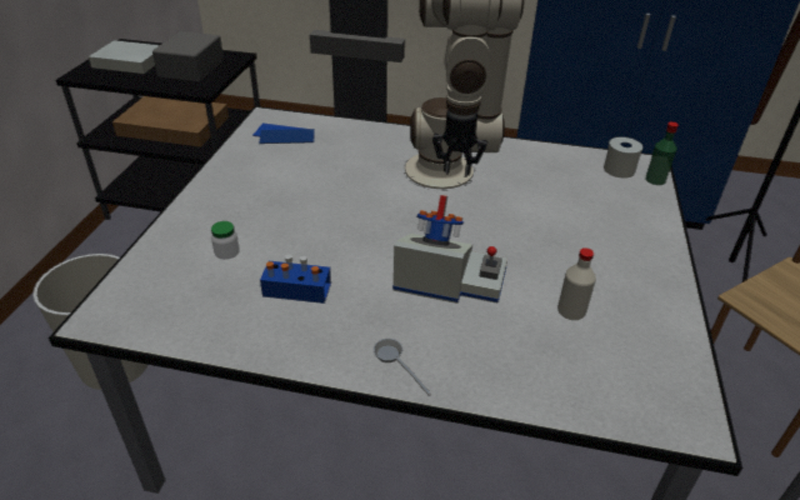

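```bash
python3 - <<'E'
from cfit import *
A,p=cfit('w17',{-150:(281,228),150:(377,228),-90:(226,308),90:(427,308),-30:(272,395),30:(376,395)},197,(317,226),box=(120,40),k=2)
o,c=load('w17');M,m,S,s=frames(V)
b=cr(120,40,2)((602,445))
for a in (.85,.9,.95,1.0,1.05): print(a,(proj(c,M@np.array([.09*np.sin(a-.5),.155,.072+.09*np.cos(a-.5)])+m)[0]-b).round(1))
c=load('s17')[1]
b=np.array([491.5,252])/1.25
for a in (.85,.9,.95,1.0,1.05): print(a,(proj(c,M@np.array([.09*np.sin(a-.5),.155,.072+.09*np.cos(a-.5)])+m)[0]-b).round(1))
E
```

```text
pose [545.9  77.2 117.6  -1.7  29.8  -0.6] res [ 0.07 -0.32  0.32 -0.09  0.33 -0.06 -0.1   0.29  0.08 -0.02  0.04  0.09
 -0.62 -0.07  0.    0.2  -0.61  0.  ]
rel seat mm [-1.6  1.4 -2.1] rotvec [ 0.3  0.2 -0.4]
sd [0.41 0.39 0.88 0.21 0.37 0.3 ]
0.85 [ 1.5 -2.9]
0.9 [ 0.5 -0.2]
0.95 [-0.5  2.2]
1.0 [-1.5  4.5]
1.05 [-2.6  6.5]
0.85 [ 0.4 -3.6]
0.9 [ 0.1 -2.4]
0.95 [-0.1 -1.2]
1.0 [-0.4  0. ]
1.05 [-0.7  1.3]
```

```bash
python3 - <<'E'
from cfit import *
M,m,S,s=frames(V)
o,c=load('w14');b=cr(120,40,2)((691,349.5))
for a in (-.1,-.05,0,.05,.1,.15): print(a,(proj(c,M@np.array([.09*np.sin(a-.5),.155,.072+.09*np.cos(a-.5)])+m)[0]-b).round(1))
for L in (.085,.09,.095,.1):
  for nm,b,a in (('w14',b,0),('w17',cr(120,40,2)((602,445)),1)):
    c=load(nm)[1];print(L,nm,(proj(c,M@np.array([L*np.sin(a-.5),.155,.072+L*np.cos(a-.5)])+m)[0]-b).round(1))
c=load('w17')[1]
# triangulate ball end from w17+s17+t17
im=cv2.imread('pics/t17.png');hsv=cv2.cvtColor(im,cv2.COLOR_BGR2HSV)
mk=((hsv[...,1]>150)&((hsv[...,0]<8)|(hsv[...,0]>172))).astype(np.uint8)
n,l,st,ce=cv2.connectedComponentsWithStats(mk)
print([(st[i].tolist(),ce[i].round(1).tolist()) for i in range(1,n) if st[i,4]>5])
for a in (.9,.95,1.0): print(a,proj(load('t17')[1],M@np.array([.09*np.sin(a-.5),.155,.072+.09*np.cos(a-.5)])+m)[0].round(1))
E
```

```text
-0.1 [ -3. -14.]
-0.05 [ -2.5 -10. ]
0 [-2.1 -5.8]
0.05 [-1.8 -1.6]
0.1 [-1.6  2.7]
0.15 [-1.6  7. ]
0.085 w14 [-4.5 -5. ]
0.085 w17 [-2.6  0.8]
0.09 w14 [ 42.4 -53.6]
0.09 w17 [-1.5  4.5]
0.095 w14 [ 44.9 -54.4]
0.095 w17 [-0.5  8.3]
0.1 w14 [ 47.4 -55.3]
0.1 w17 [ 0.6 12.2]
[([154, 195, 11, 11, 93], [158.9, 199.9]), ([288, 219, 3, 8, 17], [289.4, 222.5]), ([285, 239, 5, 4, 15], [287.1, 240.6])]
0.9 [241.  207.9]
0.95 [241.3 206.6]
1.0 [241.6 205.4]
```

```bash
python3 - <<'E'
from h import *
for n in ('top1','t17'):
    im=cv2.imread(f'pics/{n}.png').astype(int)[170:260,225:262]
    mk=(im[...,2]-np.maximum(im[...,1],im[...,0])>35).astype(np.uint8)
    k,l,st,ce=cv2.connectedComponentsWithStats(mk)
    print(n,[(st[i].tolist(),(ce[i]+[225,170]).round(1).tolist()) for i in range(1,k) if st[i,4]>5])
from cfit import *
M,m,S,s=frames(V)
for a in (-.05,0,.05,.1,.9,.95,1): print(a,proj(load('t17')[1],M@np.array([.09*np.sin(a-.5),.155,.072+.09*np.cos(a-.5)])+m)[0].round(1))
crop('t17',225,180,335,260,6,'t17b')
E
```

```text
top1 [([9, 58, 8, 9, 56], [237.5, 232.0])]
t17 []
-0.05 [238.3 235.6]
0 [238.3 234.3]
0.05 [238.3 232.9]
0.1 [238.4 231.4]
0.9 [241.  207.9]
0.95 [241.3 206.6]
1 [241.6 205.4]
```

View pics/t17b.png

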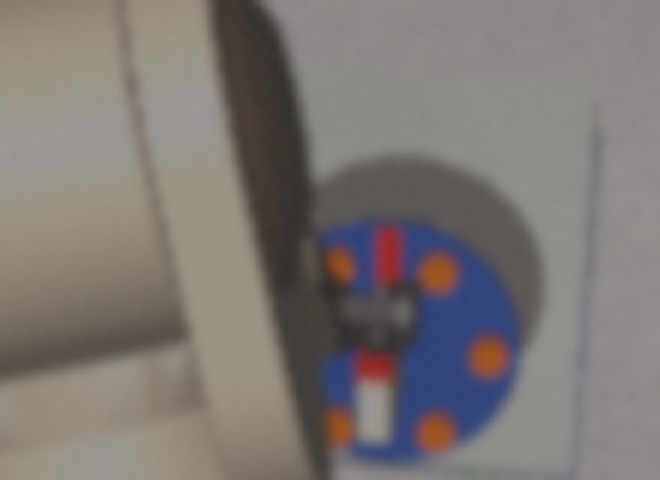

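>>> jog_arm --deltas '[{"fingers": 0.5,"x": -20,"y": -10,"z": 20,"twist": 0},{"fingers": 0.5,"x": -40,"y": -40,"z": 40,"twist": 0},{"fingers": 0.5,"x": -60,"y": -80,"z": 40,"twist": 0},{"fingers": 0.5,"x": -80,"y": -120,"z": 40,"twist": 0},{"fingers": 0.5,"x": -90,"y": -160,"z": 40,"twist": 0},{"fingers": 0.5,"x": -100,"y": -200,"z": 40,"twist": 0},{"fingers": 0.5,"x": -100,"y": -240,"z": 40,"twist": 0},{"fingers": 0.5,"x": -100,"y": -270,"z": 40,"twist": 0},{"fingers": 0.5,"x": -100,"y": -280,"z": 40,"twist": 0},{"fingers": 0.5,"x": -100,"y": -280,"z": 40,"twist": 0}]'

```text
time: 21.0
ee_pos: [0.4108, -0.1663, 0.3609]
tcp_rot: [-176.7, 89.0, -178.4]
wrist_force: [-1.4, 0.6, 0.1]
opening: 0.043
```

```bash
python3 - <<'E'
from h import *
o,_=snap('top','t18');snap('scene','s18');print(o['time'],o['ee_pos'])
im=cv2.imread(f'pics/t18.png').astype(int)[170:260,225:262]
mk=(im[...,2]-np.maximum(im[...,1],im[...,0])>35).astype(np.uint8)
k,l,st,ce=cv2.connectedComponentsWithStats(mk)
print([(st[i].tolist(),(ce[i]+[225,170]).round(1).tolist()) for i in range(1,k) if st[i,4]>5])
crop('t18',80,90,560,300,1.6,'t18a')
E
```

```text
21.0 [ 0.41078963 -0.16628622  0.360912  ]
[([12, 33, 8, 9, 55], [240.6, 207.0])]
```

View pics/t18a.png

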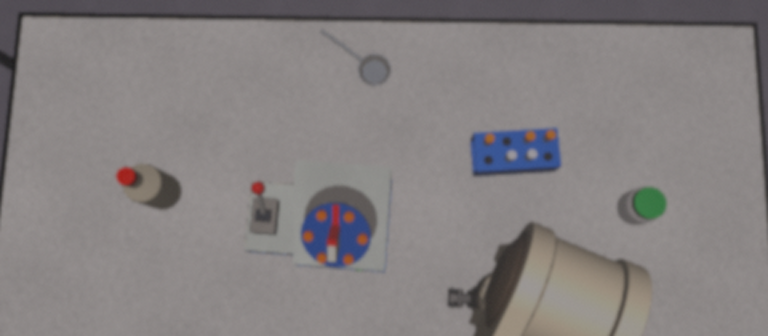

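```bash
python3 - <<'E'
from cfit import *
M,m,S,s=frames(V)
crop('s18',370,180,420,240,10,'s18b')
def red(n,box):
    im=cv2.imread(f'pics/{n}.png').astype(int)[box[1]:box[3],box[0]:box[2]]
    mk=(im[...,2]-np.maximum(im[...,1],im[...,0])>35).astype(np.uint8)
    k,l,st,ce=cv2.connectedComponentsWithStats(mk);i=1+np.argmax(st[1:,4]);return ce[i]+box[:2],st[i].tolist()
def tri(L):
    f=least_squares(lambda p:np.concatenate([proj(load(n)[1],p)[0]-b for n,b in L]),[.55,.23,.15]);print((f.x*1000).round(1),(M.T@(f.x-m)*1000).round(1),f.fun.round(2))
S0=[('w2',red('w2',(440,220,500,260))),('w4',red('w4',(590,130,640,190))),('w14',red('w14',(440,190,500,235))),('top1',red('top1',(225,215,250,250))),('scene1',red('scene1',(385,175,410,200)))]
E0=[('w17',red('w17',(400,240,445,280))),('t18',red('t18',(225,190,250,250))),('s18',red('s18',(380,190,410,215)))]
for a in (S0,E0):
    print([(n,x[0].round(1).tolist(),x[1]) for n,x in a]);tri([(n,x[0]) for n,x in a])
    tri([(n,x[0]) for n,x in a if n[0]=='w' or n[0]=='t'])
    tri([(n,x[0]) for n,x in a if n[0]=='s' or n[0]=='t'])
E
```

```text
[('w2', [465.4, 244.2], [14, 14, 23, 21, 375]), ('w4', [617.5, 160.0], [13, 18, 31, 25, 608]), ('w14', [466.4, 215.0], [15, 14, 24, 23, 429]), ('top1', [237.5, 232.0], [9, 13, 8, 9, 56]), ('scene1', [396.8, 185.1], [9, 7, 7, 7, 40])]
[527.9 231.8 160.3] [-39.1 154.8 160.3] [ 0.27  0.01 -0.44 -0.    0.3   0.27  0.33  0.62  0.29 -0.59]
[527.8 231.4 160.8] [-39.3 154.5 160.8] [ 0.2   0.07 -0.23 -0.1   0.22  0.27  0.41  0.67]
[529.9 232.2 159.6] [-37.2 155.4 159.6] [ 0.29 -0.03  0.33 -0.03]
[('w17', [421.2, 263.2], [11, 13, 21, 21, 347]), ('t18', [240.6, 207.0], [12, 13, 8, 9, 55]), ('s18', [393.0, 199.8], [10, 7, 7, 7, 41])]
[604.1 227.7 153.8] [ 37.2 155.5 153.8] [0.03 0.1  0.41 0.28 0.35 0.09]
[605.7 229.  150.7] [ 38.7 156.9 150.7] [ 0.09 -0.04  0.24 -0.09]
[604.9 227.7 154.9] [ 38.  155.6 154.9] [ 0.34 -0.04  0.37 -0.04]
```

View pics/s18b.png

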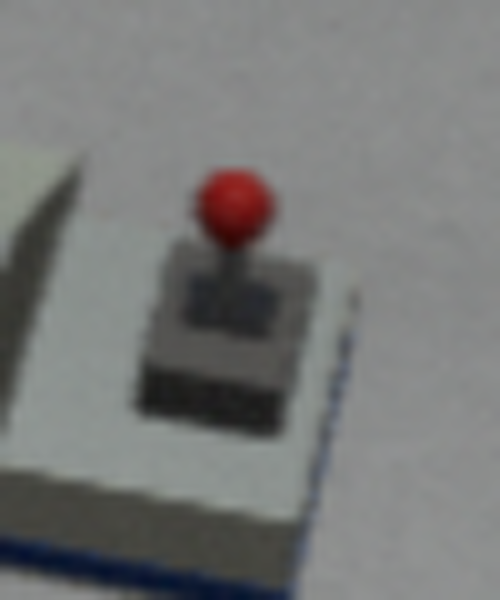

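>>> jog_arm --deltas '[{"fingers": 0,"x": 10,"y": 45,"z": 0,"twist": 0},{"fingers": 0,"x": 20,"y": 90,"z": 0,"twist": 0},{"fingers": 0,"x": 30,"y": 135,"z": 0,"twist": 0},{"fingers": 0,"x": 40,"y": 180,"z": 0,"twist": 0},{"fingers": 0,"x": 50,"y": 225,"z": 0,"twist": 0},{"fingers": 0,"x": 60,"y": 270,"z": 0,"twist": 0},{"fingers": 0,"x": 80,"y": 315,"z": 0,"twist": 0},{"fingers": 0,"x": 100,"y": 355,"z": 0,"twist": 0},{"fingers": 0,"x": 120,"y": 390,"z": 0,"twist": 0},{"fingers": 0,"x": 120,"y": 395,"z": -30,"twist": 0}]'

```text
time: 22.1
ee_pos: [0.5333, 0.2363, 0.3325]
tcp_rot: [172.2, 89.3, 171.0]
wrist_force: [0.9, -0.1, -0.7]
opening: 0.0002
```

>>> jog_arm --deltas '[{"fingers": 0,"x": 0,"y": 0,"z": -40,"twist": 0},{"fingers": 0,"x": 0,"y": 0,"z": -80,"twist": 0},{"fingers": 0,"x": 0,"y": 0,"z": -120,"twist": 0},{"fingers": 0,"x": 0,"y": 0,"z": -150,"twist": 0},{"fingers": 0,"x": 0,"y": 0,"z": -160,"twist": 0},{"fingers": 0,"x": 0,"y": 0,"z": -160,"twist": 0}]'

```text
time: 22.7
ee_pos: [0.5321, 0.2372, 0.1717]
tcp_rot: [176.1, 89.2, 175.0]
wrist_force: [1.1, -0.5, -0.1]
opening: 0.0
```

>>> jog_arm --deltas '[{"fingers": 0,"x": 12,"y": -5,"z": -2,"twist": 0},{"fingers": 0,"x": 24,"y": -9,"z": -2,"twist": 0},{"fingers": 0,"x": 36,"y": -9,"z": -2,"twist": 0},{"fingers": 0,"x": 44,"y": -9,"z": -2,"twist": 0},{"fingers": 0,"x": 50,"y": -9,"z": -2,"twist": 0},{"fingers": 0,"x": 52,"y": -9,"z": -2,"twist": 0},{"fingers": 0,"x": 52,"y": -9,"z": -2,"twist": 0}]'

```text
time: 23.4
ee_pos: [0.5823, 0.2281, 0.17]
tcp_rot: [177.6, 88.9, 176.5]
wrist_force: [-13.2, -0.3, 4.2]
opening: 0.0002
```

>>> jog_arm --deltas '[{"fingers": 0,"x": 2,"y": 0,"z": 0,"twist": 0},{"fingers": 0,"x": 4,"y": 0,"z": 0,"twist": 0},{"fingers": 0,"x": 4,"y": 0,"z": 0,"twist": 0}]'

```text
time: 23.7
ee_pos: [0.5829, 0.2281, 0.17]
tcp_rot: [178.8, 88.4, 177.7]
wrist_force: [-21.9, 0.0, 5.9]
opening: -0.0001
```

>>> jog_arm --deltas '[{"fingers": 0,"x": -15,"y": 0,"z": 0,"twist": 0},{"fingers": 0,"x": -40,"y": 2,"z": 0,"twist": 0},{"fingers": 0,"x": -70,"y": 3,"z": 10,"twist": 0},{"fingers": 0,"x": -100,"y": 5,"z": 40,"twist": 0},{"fingers": 0,"x": -100,"y": 5,"z": 80,"twist": 0},{"fingers": 0,"x": -100,"y": 0,"z": 120,"twist": 0},{"fingers": 0,"x": -110,"y": -20,"z": 160,"twist": 0},{"fingers": 0.5,"x": -130,"y": -60,"z": 180,"twist": 0},{"fingers": 0.5,"x": -150,"y": -100,"z": 180,"twist": 0},{"fingers": 0.5,"x": -160,"y": -140,"z": 180,"twist": 0}]'

```text
time: 24.7
ee_pos: [0.4221, 0.087, 0.3518]
tcp_rot: [177.2, 88.6, 176.2]
wrist_force: [1.7, -0.5, 0.3]
opening: 0.0421
```

>>> jog_arm --deltas '[{"fingers": 0.5,"x": -10,"y": -40,"z": 0,"twist": 0},{"fingers": 0.5,"x": -15,"y": -80,"z": 0,"twist": 0},{"fingers": 0.5,"x": -20,"y": -120,"z": 0,"twist": 0},{"fingers": 0.5,"x": -20,"y": -160,"z": 0,"twist": 0},{"fingers": 0.5,"x": -20,"y": -200,"z": 0,"twist": 0},{"fingers": 0.5,"x": -20,"y": -230,"z": 0,"twist": 0},{"fingers": 0.5,"x": -20,"y": -240,"z": 0,"twist": 0},{"fingers": 0.5,"x": -20,"y": -240,"z": 0,"twist": 0},{"fingers": 0.5,"x": -20,"y": -240,"z": 0,"twist": 0}]'

```text
time: 25.6
ee_pos: [0.4021, -0.1524, 0.3521]
tcp_rot: [176.6, 88.6, 175.5]
wrist_force: [-0.5, -0.1, -0.2]
opening: 0.0427
```

```bash
python3 - <<'E'
from h import *
o,_=snap('top','t19');snap('scene','s19');print(o['time'],o['ee_pos'],o['wrist_force'].round(1),o['qd'].round(1))
def red(n,box):
    im=cv2.imread(f'pics/{n}.png').astype(int)[box[1]:box[3],box[0]:box[2]]
    mk=(im[...,2]-np.maximum(im[...,1],im[...,0])>35).astype(np.uint8)
    k,l,st,ce=cv2.connectedComponentsWithStats(mk);i=1+np.argmax(st[1:,4]);return (ce[i]+box[:2]).round(2)
for n in('t18','t19'):print(red(n,(225,190,250,250)))
for n in('s18','s19'):print(red(n,(380,190,410,215)))
crop('s19',200,100,500,280,2.5,'s19a')
E
```

```text
25.6 [ 0.40214493 -0.15244413  0.35205569] [-0.5 -0.1 -0.2] [ 1.2 -0.4 -0.4  0.  -0.  -0.1]
[240.6  206.96]
[240.57 206.89]
[393.   199.76]
[393.   199.76]
```

View pics/s19a.png

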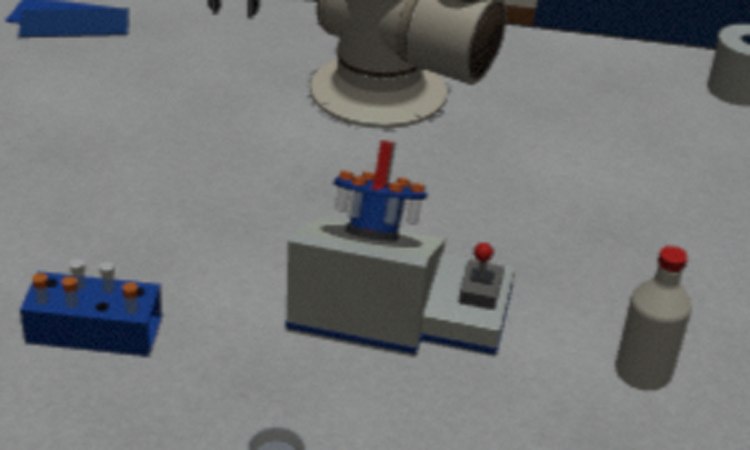

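The ball did not move under a second 22 N push, so the lever is at its stop. The carrier is seated, and the arm is clear of everything.

```bash
python3 - <<'E'
from workcell import ticket
print(ticket.job_done())
E
```

```text
the job is handed in; nothing more can be done
None
```

The carrier is on the shaft and home against the collar, the lock lever is at its far stop, and the job is handed in at about 26 s. I let the carrier's handle pivot between the pads to take up the 30° lean, slid it down the shaft, let go, and then pushed the lever over with the closed fingers.

**Carrier:** After release, my camera fit put the tilt and the turn of the red mark within 0.5° of the shaft's frame. The position came out 1 to 2 mm off in each direction. About 2 mm of that is along the shaft, on the far side of the collar face, which is not possible, so I read it as calibration error. The sideways part is within the 2 mm bore clearance. Before release it did not move under about 27 N along the shaft.

**Lever:** It came up against a hard stop at about 23 N. A second push at about 22 N did not shift the ball in either camera. One check disagreed: from the images I estimate the lever moved from about 0.08 to 0.93 rad, not the full 0 to 1.0. Because it would not go further, I took that as camera and model error.

**Rest of the scene:** The rack, bottle and jar look undisturbed in the final pictures, and the robot was clear of everything at hand-in.

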